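# Gauge the two bends of a copper bar with radius leaves

## Task

Check the two bends of the copper bar on the sloping stand with the radius leaves. First take the leaf that fits the rounded outside bend, lay it flat on the slope uphill of the bend, press it down the slope against the bend until it sits without rocking, and leave it there; then do the same with the leaf that fits the hollow inside bend. Both leaves must stay seated, squarely and flat on the slope, and everything else, the two leaves that do not fit included, must stay where it is.

Things in the scene. Friction and masses are not known exactly. Their poses are not given: they have to be found in the camera images.
- stand: Dark steel plate (164 x 200 mm) sloping at 30 degrees on a grey base (160 x 210 mm, centred 15 mm in +x of the origin), fixed, up to 0.10 m high. Origin on the table. x horizontal, towards the high edge; z up. The slope rises towards its +x, so its face leans to -x.
- bar: Copper bar, 10 mm thick, standing on edge 24 mm high on the sloping plate and fixed to it, bent twice by 90 degrees into a zigzag. Origin on the face of the sloping plate, 50 mm above the stand's origin. x points straight up the slope, y across it (to the left looking uphill), z square out of the slope (30 degrees from vertical). The plate's face reaches from x = -67 to +97 mm, y = -100 to +100 mm. The straight legs run at 45 degrees to x.
- bend_out (a point): Arc centre, on the plate's face, of the outside bend: a convex rounded corner of radius 24 mm pointing uphill, whose crest is 24 mm uphill (+x) of this point. At (-6, 35, 0) mm in the bar's frame; same axes as the bar.
- bend_in (a point): Arc centre, on the plate's face, of the inside bend: a concave hollow of radius 14 mm opening uphill, whose bottom is 14 mm downhill (-x) of this point. At (-22, -35, 0) mm in the bar's frame; same axes as the bar. A fitting leaf, seated, has its arc centre at the bend's arc centre, its underside on the plate and its x uphill.
- cup24: Orange gauge leaf: plate 8 mm thick with an upright pinch tab, 32 mm along x, 14 mm along y, 8 to 46 mm above the underside; 70 g, most in the tab. Origin: underside, below the tab's middle. z up; x points from working edge to tail (tail at +30 mm); middle of the working curve at x = -44 mm. Working edge: concave notch of radius 24 mm with flat 45-degree flanks, 60 mm wide, foremost x = -60 mm. Fits the outside bend.
- cup24_arc (a point): Centre of the orange leaf's arc, on the plane of its underside, in front of the leaf at x = -68 mm of its origin.
- nose14: Yellow gauge leaf: plate 8 mm thick with an upright pinch tab, 32 mm along x, 14 mm along y, 8 to 46 mm above the underside; 70 g, most in the tab. Origin: underside, below the tab's middle. z up; x points from working edge to tail (tail at +30 mm); middle of the working curve at x = -44 mm. Working edge: convex nose of radius 14 mm with 45-degree flanks, 40 mm wide. Fits the inside bend.
- nose14_arc (a point): Centre of the yellow leaf's arc, on the plane of its underside, at x = -30 mm of its origin.
- cup10: Blue gauge leaf: plate 8 mm thick with an upright pinch tab, 32 mm along x, 14 mm along y, 8 to 46 mm above the underside; 70 g, most in the tab. Origin: underside, below the tab's middle. z up; x points from working edge to tail (tail at +30 mm); middle of the working curve at x = -44 mm. Concave notch of radius 10 mm, 50 mm wide, foremost x = -62 mm. Fits neither bend; stays.
- nose26: Green gauge leaf: plate 8 mm thick with an upright pinch tab, 32 mm along x, 14 mm along y, 8 to 46 mm above the underside; 70 g, most in the tab. Origin: underside, below the tab's middle. z up; x points from working edge to tail (tail at +30 mm); middle of the working curve at x = -44 mm. Convex nose of radius 26 mm, 52 mm wide. Fits neither bend; stays.
- mat: Black rubber mat, 250 x 250 x 3 mm, fixed; the four leaves lie flat on it in any order, their working edges roughly towards its -x. Origin under its middle.
- terminal: Small grey terminal block, 18 x 18 x 26 mm, loose, on the mat between the leaves; origin under its middle.
- relay: Black relay, 28 x 34 x 30 mm, loose, beside the stand's low edge; origin under its middle.
- contactor: Black contactor, 56 x 46 x 52 mm, loose, between mat and stand; origin under its middle.
- driver: Screwdriver with a red handle, loose, on the table beyond the work; origin underneath.
- meter: Yellow hand meter, 150 x 75 x 40 mm, loose, to the right; origin under its middle.
- spool: Blue spool, 68 mm across, 36 mm high, loose, to the left; origin under its middle.
- flask: Orange bottle, 64 mm across, 150 mm high, loose, to the left; origin under its middle.
- tower: Signal tower with green, yellow and red lamps, 60 mm across at the foot, 176 mm high, fixed, beyond the gap between mat and stand; origin under its middle.
Things that resemble listed ones, but are neither listed nor needed, are in the scene too. Leave any brown or pink look-alike of the cup24 alone.

How it is judged (in metres and radians):
On the way, in this order (a step that is already met when the one before it is completed fails the run):
1. the orange leaf is pressed by the gripper, seated squarely, against the outside bend (distance between cup24_arc and bend_out below 0.003 m and angle between the x axis of cup24 and the x axis of bar, either way round below 0.06 rad and angle between the z axis of cup24 and the z axis of bar, either way round below 0.06 rad and contact force between cup24 and bar above 1 N and contact force between the fingers and cup24 above 1 N), for 0.2 s.
2. with the orange leaf left seated, the yellow leaf is pressed by the gripper, seated squarely, into the inside bend (distance between nose14_arc and bend_in below 0.003 m and angle between the x axis of each of nose14, cup24 and the x axis of bar, either way round below 0.06 rad and angle between the z axis of each of nose14, cup24 and the z axis of bar, either way round below 0.06 rad and contact force between nose14 and bar above 1 N and contact force between the fingers and nose14 above 1 N and distance between cup24_arc and bend_out below 0.003 m and not (contact force between the fingers and cup24 above 0.1 N)), for 0.2 s.
At the end, for the whole second after the job is handed in: Both fitting leaves lie released and at rest on the slope, each with its arc centre within 3 mm of its bend's arc centre and its x and z axes within 0.06 rad of the bar's (distance between cup24_arc and bend_out below 0.003 m and angle between the x axis of each of cup24, nose14 and the x axis of bar, either way round below 0.06 rad and angle between the z axis of each of cup24, nose14 and the z axis of bar, either way round below 0.06 rad and distance between nose14_arc and bend_in below 0.003 m and linear speed of each of cup24, nose14 below 0.02 m/s); the robot touches nothing.
It fails at once if a leaf that does not fit is moved more than 20 mm (distance of any of cup10, nose26 from where it was at the start of the episode above 0.02 m).
It fails at once if a bystander is moved more than 20 mm (distance of any of terminal, relay, contactor, driver, meter, spool, flask from where it was at the start of the episode above 0.02 m).
It also fails if it takes over 67 s, if anything falls off the work surface, if the arm or the gripper's body presses on something with over 40 N, if the wrist force passes 120 N, or if a joint passes its speed limit or range.

## Robot

A 6-joint arm with a two-finger parallel gripper is mounted at the origin on the work surface. World frame = base frame: x ahead of the robot, y to its left, z up, the work surface at z = 0. Lengths are in mm, angles in degrees, forces in N, time in s.
With the tool pointing down it reaches from about 350 to 850 mm from the base axis. Payload 8.1 kg.
Tool frame: the origin (TCP) lies at the very end of the fingers, on their centre line; the grasp point (between the pads) lies grip_depth behind it (grip_depth is the distance from the TCP to the grasp point, in mm); z points along the fingers, y is the direction in which the jaws open and shut (so a half turn about z gives the same grasp; the last joint's range is limited). The gripper opens to 85 mm and grips with 20 to 120 N. Pads are 22 mm wide; open, the fingers measure 114 mm over their backs; the gripper's body (76 mm by 85 mm) begins 54 mm behind the grasp point. The pads swing forward as they close: fully open they stand 13 mm farther back than shut.
Start: joints at [-75.252, 7.471, 85.268, -0, 87.261, -4.893], TCP at [201.695, -565.088, 231.292] pointing down, gripper open.
Joint ranges: [-169.43, 169.43], [-51.17, 129.36], [1.28, 143.12], [-76.62, 256.62], [0, 156.53], [-152.29, 152.29]. Speed limits (degrees/s): [136.94, 136.94, 159.86, 180, 180, 180].

## Interface

Orientations are given as [roll, pitch, yaw] about the fixed x, y, z axes, in that order (R = Rz(yaw) Ry(pitch) Rx(roll)).
In Python, from bench import * gives the robot as it stands.
- The arm moves only by the tool step_arm, never from a script. Its argument "plan" is a list of rows, each an object of numbers: "grip": the finger opening in cm, from 0 to 8.54; "tx", "ty", "tz": the shift along the tool's x, y, z in cm; "ax", "ay", "az": the turn, a rotation vector about the tool's x, y, z in degrees. In form: [{"grip": .., "tx": .., "ty": .., "tz": .., "ax": .., "ay": .., "az": ..}, ...]. A call has 1 to 8 rows; each row shifts and turns the commanded pose from where the row before left it, along the tool's axes as they then stand; what a row does not reach is not made up. A row lasts 1/12 s, in which the tool goes at most 41.7 mm and 7.16 degrees, less where a joint would pass 70% of its speed; a pose out of reach is approached as far as the arm can. A call with a gripper value outside its range is refused whole. The fingers move at their own pace and stop on an object; "newtons" is the grip in N (left out, the last holds). Time passes only in rows, so rows that do not move let the fingers close. It gives the time, the measured TCP pose, the force and the opening at its end, in the units of the state.
- sense(): the state, without advancing time (a new reading comes with each control period).
- snapshot(name): name is "scene" or "top" or "wrist"; returns the picture (384x512x3 uint8, red, green, blue); there is no depth.
- camera_model(name): a dict with "intrinsics" (3x3 intrinsics, pixels), "pose" (4x4, takes a point from camera to world coordinates); the wrist camera has in their place "T_tool_cam" (4x4, takes a point from camera to tool coordinates, whose origin is the TCP and whose axes are the flange's). Camera axes: x right, y down, z forward; pixel columns grow to the right and rows downward; lengths in mm; the calibration is good to about 2 mm. A picture is of the moment at which its call begins: read the wrist's pose just before it. camera_model takes no time and is no camera call.
- hand_in(): hands the job in, once; it reports no verdict.
The state is a dict: "time": time; "joint_pos": joint angles; "qd": joint speeds; "joint_efforts": joint torques, N m; "tool_pos": TCP position; "tcp_rot": TCP orientation; "ft_force": force on the tool from outside, world axes, zero at the start; "wrist_torque": the same for the moment, N m; "finger_gap": finger opening in mm.
Only numpy, scipy, OpenCV 4.12 (cv2) and the standard library are available. Lean on these libraries where they do the work, as an engineer would, in place of code of your own. Each camera call takes 0.05 s, during which the arm holds its last target.

## Working session

There is one attempt and no reset: what is moved stays moved. The work goes in short steps, Python scripts to look and compute and a tool call to move; the robot and the scene stay as the last step left them, time stands still between calls to the robot, and variables do not carry over. Pictures are saved under pics/ and viewed, and the job is handed in when it is done.

Besides the shell and the picture viewer there is one more tool, called after ">>>" as a command line: name --argument value ..., lists and objects as JSON in quotes. step_arm: Moves the arm, as the interface text tells. Its arguments: {"type":"object","properties":{"plan":{"type":"array","items":{"type":"object","properties":{"grip":{"type":"number"},"tx":{"type":"number"},"ty":{"type":"number"},"tz":{"type":"number"},"ax":{"type":"number"},"ay":{"type":"number"},"az":{"type":"number"}}}},"newtons":{"type":"number"}},"required":["plan"]}

```bash
ls; mkdir -p pics
python3 - <<'E'
from bench import *
import cv2
s=sense();print(s)
for n in ["scene","top"]:
    im=snapshot(n);cv2.imwrite(f"pics/{n}0.png",cv2.cvtColor(im,cv2.COLOR_RGB2BGR))
    m=camera_model(n);print(n,m)
print(camera_model("wrist"))
E
```

```text
pics
{'time': 0.0, 'joint_pos': array([-7.52508970e+01,  7.51554163e+00,  8.53315310e+01, -5.20408189e-05,
        8.72612616e+01, -4.89428077e+00]), 'qd': array([ 0.00349099, -0.07484248, -0.05341207, -0.04210495, -0.04728177,
       -0.00285897]), 'joint_efforts': array([ 3.48803869e-04, -5.69390774e+01, -5.00551987e+01, -2.74285831e-04,
        1.47770788e-02,  2.64637328e-05]), 'tool_pos': array([ 201.56306586, -564.52995258,  230.21833503]), 'tcp_rot': array([-1.79892056e+02, -9.19101041e-03,  1.96433776e+01]), 'ft_force': array([0.6291876 , 0.0316594 , 0.25079046]), 'wrist_torque': array([ 0.02310156, -0.01149293, -0.00781919]), 'finger_gap': 85.50222022807002}
scene {'intrinsics': array([[358.14067779,   0.        , 251.0721049 ],
       [  0.        , 358.14067779, 192.93043595],
       [  0.        ,   0.        ,   1.        ]]), 'pose': array([[ 8.31410579e-02,  6.83979707e-01, -7.24747766e-01,
         1.24814873e+03],
       [ 9.96496733e-01, -6.36635058e-02,  5.42330013e-02,
        -7.66588951e+01],
       [-9.04571121e-03, -7.26717771e-01, -6.86876595e-01,
         7.
[... 451 characters left out ...]
],
       [-2.04237955e-02, -1.58059828e-01, -9.87218294e-01,
         1.13189536e+03],
       [ 0.00000000e+00,  0.00000000e+00,  0.00000000e+00,
         1.00000000e+00]])}
{'intrinsics': array([[270.64963671,   0.        , 256.88312513],
       [  0.        , 270.64963671, 192.98090193],
       [  0.        ,   0.        ,   1.        ]]), 'T_tool_cam': array([[-2.98485110e-06, -9.64955483e-01, -2.62413634e-01,
         6.63215577e+01],
       [ 9.99999879e-01,  1.26208015e-04, -4.75470595e-04,
        -2.68197324e-01],
       [ 4.91926662e-04, -2.62413604e-01,  9.64955366e-01,
        -1.41409714e+02],
       [ 0.00000000e+00,  0.00000000e+00,  0.00000000e+00,
         1.00000000e+00]])}
```

View pics/scene0.png

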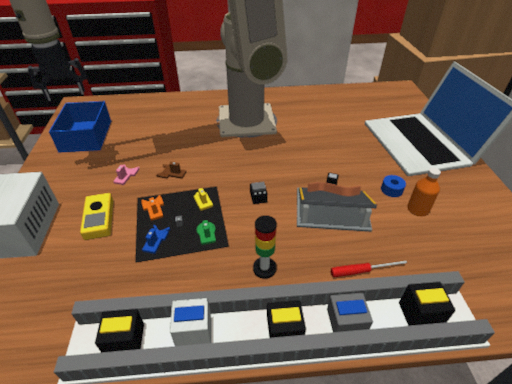

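View pics/top0.png

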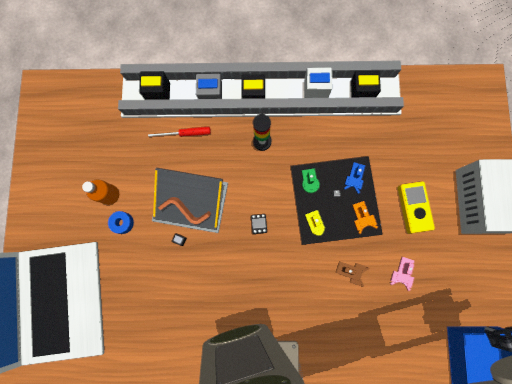

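```bash
python3 - <<'E'
import cv2
a=cv2.imread('pics/top0.png')
cv2.imwrite('pics/top0_mat.png',cv2.resize(a[195:330,290:430],None,fx=5,fy=4.4,interpolation=cv2.INTER_CUBIC)[:600,:800])
cv2.imwrite('pics/top0_stand.png',cv2.resize(a[130:260,90:260],None,fx=4.6,fy=4.6,interpolation=cv2.INTER_CUBIC))
E
python3 - <<'E'
import cv2
a=cv2.imread('pics/top0.png')
cv2.imwrite('pics/top0_mat.png',cv2.resize(a[150:300,285:425],None,fx=4,fy=4,interpolation=cv2.INTER_CUBIC))
cv2.imwrite('pics/top0_stand.png',cv2.resize(a[150:260,140:280],None,fx=5,fy=5,interpolation=cv2.INTER_CUBIC))
E
```

```text
(no output)
```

View pics/top0_mat.png

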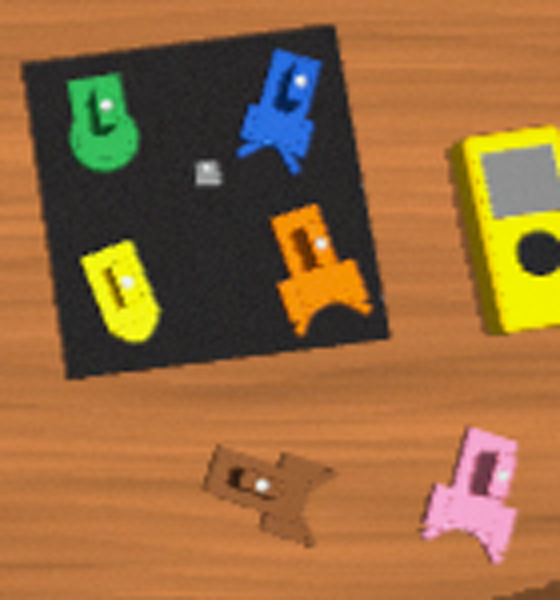

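View pics/top0_stand.png

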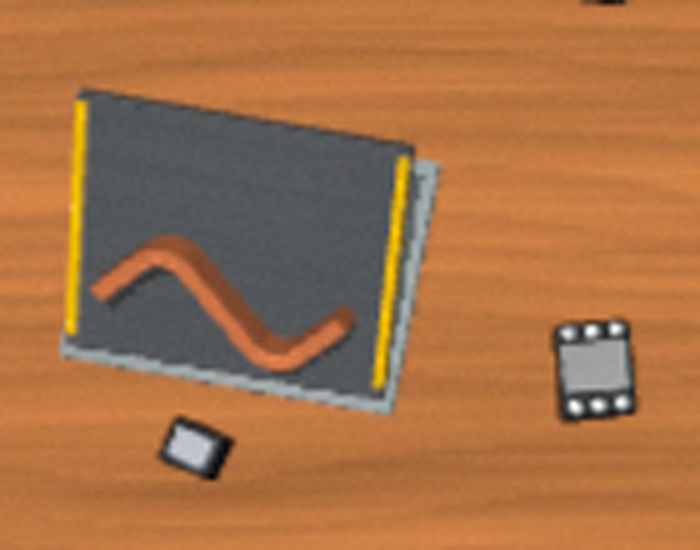

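```bash
cat > h.py <<'E'
import numpy as np, cv2
from scipy.spatial.transform import Rotation as R
from bench import *
def T_tool(s=None):
    s=s or sense(); T=np.eye(4); T[:3,:3]=R.from_euler('xyz',s['tcp_rot'],degrees=True).as_matrix(); T[:3,3]=s['tool_pos']; return T
def cam(name,s=None):
    m=camera_model(name); K=np.array(m['intrinsics'])
    P=np.array(m['pose']) if name!='wrist' else T_tool(s)@np.array(m['T_tool_cam'])
    return K,P
def plane(px,K,P,z=None,n=None,p0=None):
    px=np.atleast_2d(np.array(px,float)); d=np.c_[px,np.ones(len(px))]@np.linalg.inv(K).T@P[:3,:3].T; o=P[:3,3]
    if n is None: n=np.array([0,0,1.]);p0=np.array([0,0,z])
    t=((p0-o)@n)/(d@n); return o+d*t[:,None]
def proj(X,K,P):
    X=np.atleast_2d(X); c=(X-P[:3,3])@P[:3,:3]; q=c@K.T; return q[:,:2]/q[:,2:]
def shot(name,fn):
    s=sense(); im=snapshot(name); cv2.imwrite('pics/'+fn,cv2.cvtColor(im,cv2.COLOR_RGB2BGR)); 
    np.savez('pics/'+fn+'.npz',K=cam(name,s)[0],P=cam(name,s)[1]); return im,*cam(name,s)
def delta(pos,Rw,s=None):
    """total tool-frame shift (cm) and rotvec(deg) to target"""
    T=T_tool(s); d=T[:3,:3].T@(np.array(pos)-T[:3,3])/10; r=(R.from_matrix(T[:3,:3]).inv()*R.from_matrix(Rw)).as_rotvec(degrees=True)
    return d,r
E
python3 - <<'E'
from h import *
import bench; print([x for x in dir(bench) if x[0]!='_'])
print(globals().get('grip_depth'))
K,P=cam('top')
for n,px,z in [('mat',(336,200),3),('orange',(365,217),3),('yellow',(315,222),3),('blue',(357,177),3),('green',(310,180),3),('standlow L',(153,220),0),('standlow R',(218,232),0),('bendout',(173,200),60),('bendin',(193,223),40),('cont',(259,223),0),('tower',(262,148),0),('bottle',(105,198),0)]:
    print(n,plane(px,K,P,z=z).round(0))
E
```

```text
['PlanningError', 'camera_model', 'grip_depth', 'hand_in', 'sense', 'snapshot']
18.700000000000003
mat [[ 522. -236.    3.]]
orange [[ 469. -323.    3.]]
yellow [[ 454. -169.    3.]]
blue [[ 595. -304.    3.]]
green [[ 586. -157.    3.]]
standlow L [[463. 334.   0.]]
standlow R [[425. 130.   0.]]
bendout [[517. 258.  60.]]
bendin [[450. 201.  40.]]
cont [[452.   3.   0.]]
tower [[692.  -7.   0.]]
bottle [[533. 489.   0.]]
```

Run:
```python
from h import *
Rw=R.from_euler('xyz',[180,0,15],degrees=True).as_matrix()
print(delta([480,-246,200],Rw))
```

```text
(array([ 36.93305943, -20.6404641 ,   3.07367884]), array([-9.65795245e-02, -3.28229746e-03,  4.64380125e+00]))
```

>>> step_arm --plan '[{"tx": 3.2, "ty": -1.8, "tz": 0.26, "az": 0.4}, {"tx": 3.2, "ty": -1.8, "tz": 0.26, "az": 0.4}, {"tx": 3.2, "ty": -1.8, "tz": 0.26, "az": 0.4}, {"tx": 3.2, "ty": -1.8, "tz": 0.26, "az": 0.4}, {"tx": 3.2, "ty": -1.8, "tz": 0.26, "az": 0.4}, {"tx": 3.2, "ty": -1.8, "tz": 0.26, "az": 0.4}, {"tx": 3.2, "ty": -1.8, "tz": 0.26, "az": 0.4}, {"tx": 3.2, "ty": -1.8, "tz": 0.26, "az": 0.4}]'

```text
invalid input
```

>>> step_arm --plan '[{"tx": 3.2, "ty": -1.8, "tz": 0.26, "az": 0.4}, {"tx": 3.2, "ty": -1.8, "tz": 0.26, "az": 0.4}, {"tx": 3.2, "ty": -1.8, "tz": 0.26, "az": 0.4}, {"tx": 1.8, "ty": -0.9, "tz": 0.26, "az": 0.4}, {"tx": 0}, {"tx": 0}]'

```text
invalid input
```

Run:
```python
from h import *
shot('wrist','w1.png'); s=sense();print(s['time'],s['tool_pos'],s['tcp_rot'],s['joint_pos'].round(1),s['qd'].round(2))
```

```text
0.15 [ 201.61423921 -564.66726171  230.50111865] [-1.79919872e+02 -8.51973995e-03  1.96401217e+01] [-75.3   7.5  85.3   0.   87.3  -4.9] [ 0.02  0.04 -0.17 -0.02  0.09  0.09]
```

View pics/w1.png

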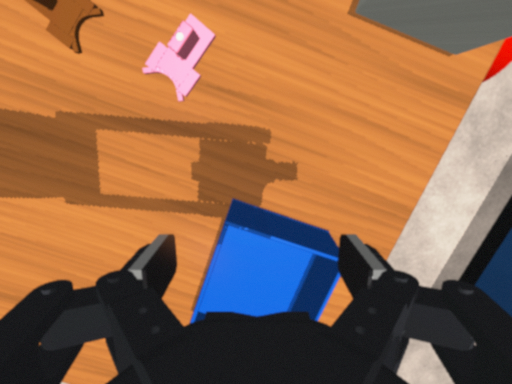

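>>> step_arm --plan '[{"grip": 8.5, "tx": 3.2, "ty": -1.8, "tz": 0.26, "ax": 0, "ay": 0, "az": 0.4}, {"grip": 8.5, "tx": 3.2, "ty": -1.8, "tz": 0.26, "ax": 0, "ay": 0, "az": 0.4}, {"grip": 8.5, "tx": 3.2, "ty": -1.8, "tz": 0.26, "ax": 0, "ay": 0, "az": 0.4}, {"grip": 8.5, "tx": 3.2, "ty": -1.8, "tz": 0.26, "ax": 0, "ay": 0, "az": 0.4}, {"grip": 8.5, "tx": 3.2, "ty": -1.8, "tz": 0.26, "ax": 0, "ay": 0, "az": 0.4}, {"grip": 8.5, "tx": 3.2, "ty": -1.8, "tz": 0.26, "ax": 0, "ay": 0, "az": 0.4}, {"grip": 8.5, "tx": 3.2, "ty": -1.8, "tz": 0.26, "ax": 0, "ay": 0, "az": 0.4}, {"grip": 8.5, "tx": 3.2, "ty": -1.8, "tz": 0.26, "ax": 0, "ay": 0, "az": 0.4}]'

```text
time: 0.82
tool_pos: [400.5, -346.6, 210.2]
tcp_rot: [-180.0, 0.0, 16.4]
ft_force: [0.3, -0.4, 0.4]
finger_gap: 85.2
```

>>> step_arm --plan '[{"grip": 8.5, "tx": 3.2, "ty": -1.8, "tz": 0.26, "ax": 0, "ay": 0, "az": 0.4}, {"grip": 8.5, "tx": 3.2, "ty": -1.8, "tz": 0.26, "ax": 0, "ay": 0, "az": 0.4}, {"grip": 8.5, "tx": 3.2, "ty": -1.8, "tz": 0.26, "ax": 0, "ay": 0, "az": 0.4}, {"grip": 8.5, "tx": 1.8, "ty": -0.9, "tz": 0.26, "ax": 0, "ay": 0, "az": 0.4}, {"grip": 8.5, "tx": 0, "ty": 0, "tz": 0, "ax": 0, "ay": 0, "az": 0}, {"grip": 8.5, "tx": 0, "ty": 0, "tz": 0, "ax": 0, "ay": 0, "az": 0}]'

```text
time: 1.32
tool_pos: [492.4, -255.3, 199.5]
tcp_rot: [-180.0, 0.1, 15.0]
ft_force: [0.6, -0.2, 0.0]
finger_gap: 84.9
```

Run:
```python
from h import *
shot('wrist','w2.png'); s=sense();print(s['time'],s['tool_pos'],s['tcp_rot'],s['joint_pos'].round(1),s['qd'].round(2))
```

```text
1.3667 [ 491.81817901 -256.21550847  199.69047911] [-1.79978403e+02  5.43916759e-02  1.49110911e+01] [-32.8   1.5  94.9  -0.   83.7  42.3] [-1.59 -0.55 -0.02 -0.04  0.06 -0.02]
```

View pics/w2.png

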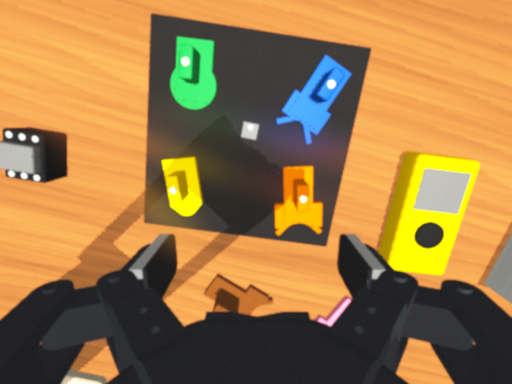

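```bash
cat >> h.py <<'E'
def Rbar(yaw,tilt=30):
    # bar axes as columns
    return (R.from_euler('z',yaw,degrees=True)*R.from_euler('y',-tilt,degrees=True)).as_matrix()
FL=np.diag([1.,-1,-1])
E
python3 - <<'E'
from h import *
Rb=Rbar(-10); print(Rb)
o=np.array([491,229,50.]);t=o+180*Rb[:,2]; print(t)
Rw=Rb@FL
print(delta(t,Rw))
# split: first lift & transfer
print(delta([450,100,230],R.from_euler('xyz',[180,0,0],degrees=True).as_matrix()))
E
```

```text
[[ 0.85286853  0.17364818 -0.49240388]
 [-0.15038373  0.98480775  0.08682409]
 [ 0.5         0.          0.8660254 ]]
[402.36730223 244.62833599 205.88457268]
(array([  4.2432433, -50.6998373,  -0.6043272]), array([-6.53025607, 29.57979983, 24.33439148]))
(array([  5.12225213, -35.49924752,  -3.02243531]), array([-1.43972153e-02,  5.68946087e-02,  1.49110795e+01]))
```

>>> step_arm --plan '[{"grip": 8.5, "tx": 0.33, "ty": -3.9, "tz": -0.05, "ax": 0, "ay": 0, "az": 0}, {"grip": 8.5, "tx": 0.33, "ty": -3.9, "tz": -0.05, "ax": 0, "ay": 0, "az": 0}, {"grip": 8.5, "tx": 0.33, "ty": -3.9, "tz": -0.05, "ax": 0, "ay": 0, "az": 0}, {"grip": 8.5, "tx": 0.33, "ty": -3.9, "tz": -0.05, "ax": 0, "ay": 0, "az": 0}, {"grip": 8.5, "tx": 0.33, "ty": -3.9, "tz": -0.05, "ax": 0, "ay": 0, "az": 0}, {"grip": 8.5, "tx": 0.33, "ty": -3.9, "tz": -0.05, "ax": 0, "ay": 0, "az": 0}, {"grip": 8.5, "tx": 0.33, "ty": -3.9, "tz": -0.05, "ax": 0, "ay": 0, "az": 0}, {"grip": 8.5, "tx": 0.33, "ty": -3.9, "tz": -0.05, "ax": 0, "ay": 0, "az": 0}]'

```text
time: 2.03
tool_pos: [437.0, 52.2, 204.5]
tcp_rot: [180.0, -0.0, 14.7]
ft_force: [0.9, 0.4, 0.4]
finger_gap: 84.8
```

>>> step_arm --plan '[{"grip": 8.5, "tx": 0.33, "ty": -3.9, "tz": -0.05, "ax": 0, "ay": 0, "az": 0}, {"grip": 8.5, "tx": 0.33, "ty": -3.9, "tz": -0.05, "ax": 0, "ay": 0, "az": 0}, {"grip": 8.5, "tx": 0.33, "ty": -3.9, "tz": -0.05, "ax": 0, "ay": 0, "az": 0}, {"grip": 8.5, "tx": 0.33, "ty": -3.9, "tz": -0.05, "ax": 0, "ay": 0, "az": 0}, {"grip": 8.5, "tx": 0.3, "ty": -3.9, "tz": 0, "ax": 0, "ay": 0, "az": 0}, {"grip": 8.5, "tx": 0, "ty": 0, "tz": 0, "ax": -1.09, "ay": 4.93, "az": 4.06}, {"grip": 8.5, "tx": 0, "ty": 0, "tz": 0, "ax": -1.09, "ay": 4.93, "az": 4.06}, {"grip": 8.5, "tx": 0, "ty": 0, "tz": 0, "ax": -1.09, "ay": 4.93, "az": 4.06}]'

```text
time: 2.7
tool_pos: [404.2, 243.9, 205.9]
tcp_rot: [178.3, -15.2, 2.6]
ft_force: [0.1, -0.1, -0.5]
finger_gap: 85.1
```

>>> step_arm --plan '[{"grip": 8.5, "tx": 0, "ty": 0, "tz": 0, "ax": -1.09, "ay": 4.93, "az": 4.06}, {"grip": 8.5, "tx": 0, "ty": 0, "tz": 0, "ax": -1.09, "ay": 4.93, "az": 4.06}, {"grip": 8.5, "tx": 0, "ty": 0, "tz": 0, "ax": -1.09, "ay": 4.93, "az": 4.06}, {"grip": 8.5, "tx": 0, "ty": 0, "tz": 0, "ax": 0, "ay": 0, "az": 0}, {"grip": 8.5, "tx": 0, "ty": 0, "tz": 0, "ax": 0, "ay": 0, "az": 0}]'

```text
time: 3.12
tool_pos: [402.6, 244.3, 205.5]
tcp_rot: [179.8, -29.9, -9.8]
ft_force: [-0.1, 0.7, 0.6]
finger_gap: 85.2
```

Run:
```python
from h import *
shot('wrist','w3.png'); s=sense();print(s['time'],s['tool_pos'],s['tcp_rot'],s['joint_pos'].round(1),s['qd'].round(2))
print(T_tool()[:3,:3]@FL, Rbar(-10))
```

```text
3.1667 [403.34069514 244.35602543 206.2198509 ] [179.87700251 -29.94145358  -9.80974701] [ 42.7 -31.7 126.7 -25.4  67.9 148.6] [-1.42  0.9  -1.7   0.12 -0.06  0.2 ]
[[ 0.85386618  0.17143253 -0.49145033]
 [-0.1476379   0.98519411  0.08715288]
 [ 0.49911481 -0.0018602   0.86653387]] [[ 0.85286853  0.17364818 -0.49240388]
 [-0.15038373  0.98480775  0.08682409]
 [ 0.5         0.          0.8660254 ]]
```

View pics/w3.png

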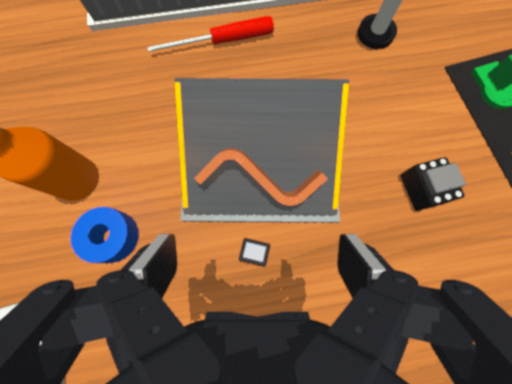

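Run:
```python
import cv2
a=cv2.imread('pics/w3.png')
cv2.imwrite('pics/w3c.png',cv2.resize(a[70:230,165:360],None,fx=4,fy=3.7,interpolation=cv2.INTER_CUBIC))
```

```text
(no output)
```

View pics/w3c.png

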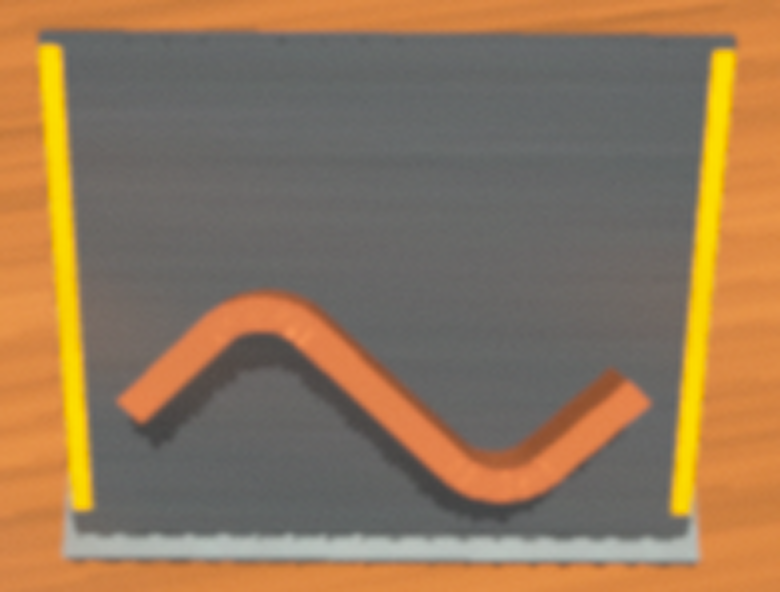

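```bash
cat > fitbar.py <<'E'
from h import *
from scipy.optimize import least_squares
s2=np.sqrt(.5); co=np.array([-6,35.]); ci=np.array([-22,-35.])
def seg(p,a,u,L):
    t=np.clip((p-a)@u,0,L); return np.linalg.norm(p-a-t[:,None]*u,axis=1)
def arc(p,c,r,sg):
    v=p-c; a=np.abs(np.arctan2(v[:,1],sg*v[:,0])); d=np.abs(np.hypot(*v.T)-r); return np.where(a<=np.pi/4,d,1e3)
def dc(p):
    A=co+19*np.array([s2,s2]);B=co+19*np.array([s2,-s2]);C=ci+19*np.array([-s2,s2]);D=ci+19*np.array([-s2,-s2])
    return np.min([arc(p,co,19,1),arc(p,ci,19,-1),seg(p,A,np.array([-s2,s2]),200),seg(p,B,(C-B)/np.linalg.norm(C-B),np.linalg.norm(C-B)),seg(p,D,np.array([s2,-s2]),200)],axis=0)
def local(par,px,K,P,z=24):
    Rb=Rbar(par[2]); o=np.array([par[0],par[1],50+(par[3] if len(par)>3 else 0)])
    return (plane(px,K,P,n=Rb[:,2],p0=o+z*Rb[:,2])-o)@Rb
E
python3 - <<'E'
from fitbar import *
im=cv2.imread('pics/w3.png');z=np.load('pics/w3.png.npz');K,P=z['K'],z['P']
b,g,r=[im[...,i].astype(float) for i in range(3)]
roi=np.zeros(im.shape[:2],bool);roi[135:215,190:332]=1
m=(roi&(r>185)&(r>1.5*g)&(b<110)).astype(np.uint8)
# subpixel: upsample
big=cv2.resize(im,None,fx=4,fy=4,interpolation=cv2.INTER_CUBIC).astype(float)
bb=(big[...,2]>185)&(big[...,2]>1.5*big[...,1])&(cv2.resize(roi.astype(np.uint8),None,fx=4,fy=4,interpolation=0)>0)
cs,_=cv2.findContours(bb.astype(np.uint8),cv2.RETR_EXTERNAL,cv2.CHAIN_APPROX_NONE);c=max(cs,key=cv2.contourArea)[:,0].astype(float)
px=(c+.5)/4-.5; print(len(px),px.min(0),px.max(0))
v=im.copy();
for p in px.astype(int): v[p[1],p[0]]=(0,255,0)
cv2.imwrite('pics/w3f.png',cv2.resize(v[130:220,180:340],None,fx=4,fy=4,interpolation=0))
f=lambda par:(lambda q:np.where(np.abs(q[:,1])<72,dc(q)-5,0))(local(par,px,K,P))
for x0 in ([491,229,-10],):
    for extra in ([],[0]):
        o=least_squares(f,list(x0)+extra,loss='soft_l1',f_scale=.7); r_=f(o.x);print(o.x,np.abs(r_).mean(),np.median(r_))
q=local(o.x[:4],px,K,P);print(q.min(0),q.max(0))
par=o.x
for n,pp in {'stripTL':(38,45),'stripBL':(74,510),'stripTR':(735,48),'stripBR':(693,515),'lowL':(75,535),'hiL':(38,32)}.items():
    p=(np.array(pp)+.5)/[4,3.7]-.5+[165,70]; print(n,local(par,[p],K,P,0).round(1))
E
```

```text
1156 [194.625 149.625] [326.375 204.875]Traceback (most recent call last):
  File "<stdin>", line 17, in <module>
    return func(*args, **kwargs)
    vector_fun = VectorFunction(
        fun_wrapped,
    ...<6 lines>...
        workers=workers
    )
    self._update_fun()
    ~~~~~~~~~~~~~~~~^^
    self.f = self.fun_wrapped(xp_copy(self.x))
             ~~~~~~~~~~~~~~~~^^^^^^^^^^^^^^^^^
    return np.atleast_1d(self.fun(x))
                         ~~~~~~~~^^^
    return self.f(x, *self.args, **self.kwargs)
           ~~~~~~^^^^^^^^^^^^^^^^^^^^^^^^^^^^^^
  File "<stdin>", line 14, in <lambda>
  File "<stdin>", line 14, in <lambda>
  File "fitbar.py", line 10, in dc
    return np.min([arc(p,co,19,1),arc(p,ci,19,-1),seg(p,A,np.array([-s2,s2]),200),seg(p,B,(C-B)/np.linalg.norm(C-B),np.linalg.norm(C-B)),seg(p,D,np.array([s2,-s2]),200)],axis=0)
                   ~~~^^^^^^^^^^^
  File "fitbar.py", line 7, in arc
    v=p-c; a=np.abs(np.arctan2(v[:,1],sg*v[:,0])); d=np.abs(np.hypot(*v.T)-r); return np.where(a<=np.pi/4,d,1e3)
      ~^~
ValueError: operands could not be broadcast together with shapes (1156,3) (2,)
```

View pics/w3f.png

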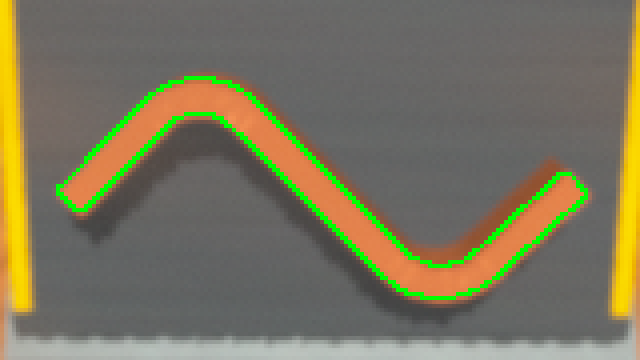

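```bash
sed -i 's/^def dc(p):/def dc(p):\n    p=p[:,:2]/' fitbar.py
cat >> fitbar.py <<'E'
def barpx(fn,roi):
    im=cv2.imread('pics/'+fn);z=np.load('pics/'+fn+'.npz');K,P=z['K'],z['P']
    m=np.zeros(im.shape[:2],np.uint8);x0,x1,y0,y1=roi;m[y0:y1,x0:x1]=1
    big=cv2.resize(im,None,fx=4,fy=4,interpolation=cv2.INTER_CUBIC).astype(float)
    bb=(big[...,2]>185)&(big[...,2]>1.5*big[...,1])&(cv2.resize(m,None,fx=4,fy=4,interpolation=0)>0)
    cs,_=cv2.findContours(bb.astype(np.uint8),cv2.RETR_EXTERNAL,cv2.CHAIN_APPROX_NONE);c=max(cs,key=cv2.contourArea)[:,0].astype(float)
    return (c+.5)/4-.5,K,P
E
python3 - <<'E'
from fitbar import *
px,K,P=barpx('w3.png',(190,332,135,215))
f=lambda par:(lambda q:np.where(np.abs(q[:,1])<72,dc(q)-4.7,0))(local(par,px,K,P))
for extra in ([],[0]):
    o=least_squares(f,[491,229,-10]+extra,loss='soft_l1',f_scale=.7); r_=f(o.x);print(o.x,np.abs(r_).mean(),np.median(r_))
    par=o.x
    q=local(par,px,K,P);print(q.min(0),q.max(0))
    for n,pp in {'stripTL':(38,45),'stripBL':(74,510),'stripTR':(735,48),'stripBR':(693,515),'lowL':(75,535),'hiL':(38,32)}.items():
        p=(np.array(pp)+.5)/[4,3.7]-.5+[165,70]; print(n,local(par,[p],K,P,0).round(1))
E
```

```text
[609.22916418  22.41044216  13.45339853] 0.0 0.0
[-115.55893808  141.80992395   24.        ] [-16.68066417 298.40910863  24.        ]
stripTL [[ 75.6 276.8  -0. ]]
stripBL [[-68.  329.1   0. ]]
stripTR [[ 3.9 66.3 -0. ]]
stripBR [[-158.3  128.9    0. ]]
lowL [[-76.5 332.5   0. ]]
hiL [[ 79.1 275.2  -0. ]]
[568.27753331  40.63709869  45.65784044 146.71400767] 0.0 0.0
[ 33.61942379 219.28095532  24.        ] [ 84.54458509 259.82846971  24.        ]
stripTL [[114.6 227.5   0. ]]
stripBL [[ 76.2 270.9   0. ]]
stripTR [[ 42.8 152.3  -0. ]]
stripBR [[ -0.3 216.8   0. ]]
lowL [[ 74.1 273.4  -0. ]]
hiL [[115.6 226.2   0. ]]
```

```bash
cat >> fitbar.py <<'E'
def fit(px,K,P,x0=(491,229,-10),free_z=False,mk=None):
    x0=list(x0)+([0] if free_z and len(x0)==3 else [])
    for k in range(3):
        q=local(x0,px,K,P); k_=np.abs(q[:,1])<70
        if mk is not None: k_&=mk(q)
        o=least_squares(lambda par:dc(local(par,px[k_],K,P))-4.7,x0,loss='soft_l1',f_scale=.7); x0=list(o.x)
    return o.x,np.abs(dc(local(o.x,px[k_],K,P))-4.7).mean()
E
python3 - <<'E'
from fitbar import *
px,K,P=barpx('w3.png',(190,332,135,215))
for fz in (False,True):
    par,e=fit(px,K,P,free_z=fz);print(par,e)
    q=local(par,px,K,P);print(q.min(0),q.max(0))
    for n,pp in {'stripTL':(38,45),'stripBL':(74,510),'stripTR':(735,48),'stripBR':(693,515),'lowL':(75,535),'hiL':(38,32)}.items():
        p=(np.array(pp)+.5)/[4,3.7]-.5+[165,70]; print(n,local(par,[p],K,P,0).round(1))
E
```

```text
[506.58238861 221.96437711 -10.13902759] 0.25544606195367375
[-46.35775815 -75.98012086  24.        ] [18.21973222 75.89894271 24.        ]
stripTL [[91.7 98.6  0. ]]
stripBL [[-58.3  98.3   0. ]]
stripTR [[ 91.9 -99.1  -0. ]]
stripBR [[-59.  -99.9   0. ]]
lowL [[-67.5  98.6   0. ]]
hiL [[95.4 98.3 -0. ]]
[506.94909278 221.79483228 -10.37669141  -1.18892922] 0.24715528845194698
[-46.35042691 -76.26042838  24.        ] [18.22024161 76.22158886 24.        ]
stripTL [[91.7 99.5  0. ]]
stripBL [[-58.9  98.6  -0. ]]
stripTR [[ 92.6 -99.   -0. ]]
stripBR [[ -58.7 -100.3   -0. ]]
lowL [[-68.1  98.9  -0. ]]
hiL [[95.5 99.2 -0. ]]
```

Run:
```python
import cv2
a=cv2.imread('pics/w2.png')
o=cv2.resize(a[155:245,262:337],None,fx=6,fy=6,interpolation=cv2.INTER_CUBIC)
y=cv2.resize(a[145:235,150:217],None,fx=5,fy=6,interpolation=cv2.INTER_CUBIC)
cv2.imwrite('pics/w2c.png',cv2.hconcat([o,y])[:, :800])
print(o.shape)
```

```text
(540, 450, 3)
```

View pics/w2c.png

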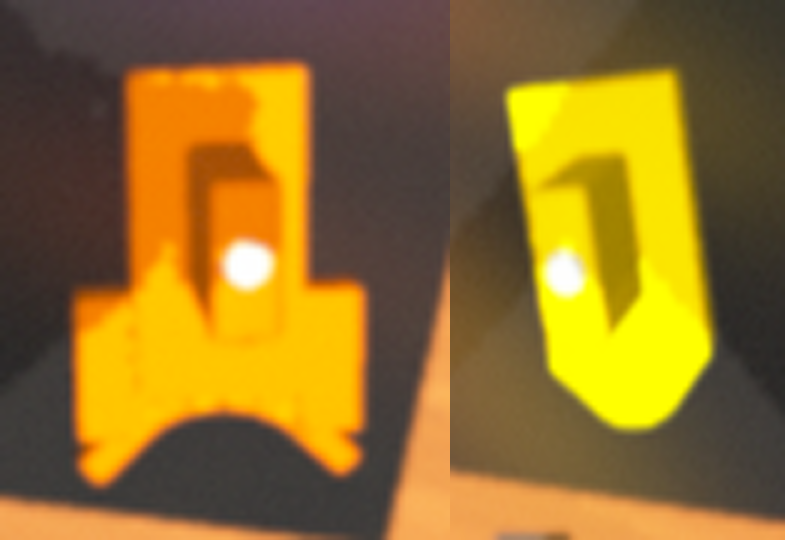

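Run:
```python
from h import *
z=np.load('pics/w2.png.npz');K,P=z['K'],z['P']
def pts(d,sc,off,zz): 
    return {k:plane([(np.array(v)+.5)/sc-.5+off],K,P,z=zz)[0] for k,v in d.items()}
o=pts(dict(tl=(127,70),tr=(308,64),fl=(98,487),fr=(342,475),sl=(75,290),sr=(365,283),ap=(222,412)),6,(262,155),11)
y=pts(dict(tl=(57,92),tr=(230,70),sr=(263,350),sl=(99,370),tip=(182,430)),(5,6),(150,145),11)
for n,d,l,r in (('o',o,'fl','fr'),('y',y,'sl','sr')):
    for k,v in d.items(): print(n,k,v.round(1))
    T=(d['tl']+d['tr'])/2; F=(d[l]+d[r])/2; u=(T-F);L=np.linalg.norm(u[:2]);yaw=np.degrees(np.arctan2(u[1],u[0]));w=d['tl']-d['tr']
    print('axis yaw',yaw,'from widths',np.degrees(np.arctan2(w[1],w[0]))-90,'len',L,'w',np.linalg.norm(w), np.linalg.norm(d[l]-d[r]))
    org=T-30*u/np.linalg.norm(u); print('origin',org); 
    tip=d.get('ap',d.get('tip')); print('tip x', (tip-org)@u/np.linalg.norm(u))
# tab top (z=49) centers
for n,c,sc,off in (('o',(246,(183+335)/2),6,(262,155)),('y',(574-450,(190+332)/2),(5,6),(150,145))): print(n,'tabtop',plane([np.array(c)/sc-.5+off],K,P,z=49))
```

```text
o tl [ 510.6 -282.8   11. ]
o tr [ 521.3 -318.2   11. ]
o fl [ 420.1 -302.8   11. ]
o fr [ 436.7 -353.8   11. ]
o sl [ 462.4 -285.5   11. ]
o sr [ 479.8 -344.5   11. ]
o ap [ 444.  -323.9   11. ]
axis yaw 17.6071503067779 from widths 16.925539932924153 len 91.88557480603943 w 37.04738887345788 53.573944602259616
origin [ 487.35630826 -309.56979844   11.        ]
tip x -45.67865617106558
y tl [ 479.5 -136.8   11. ]
y tr [ 494.9 -176.7   11. ]
y sr [ 438.6 -196.9   11. ]
y sl [ 423.3 -157.2   11. ]
y tip [ 415.5 -180.3   11. ]
axis yaw 19.835031032756778 from widths 21.01203420854428 len 59.748402271814925 w 42.82985995893486 42.49950469253429
origin [ 458.96589671 -166.92758093   11.        ]
tip x -45.45597665784395
o tabtop [[ 487.43033997 -309.10274124   49.        ]]
y tabtop [[ 461.17696536 -167.99618726   49.        ]]
```

Run:
```python
from h import *
Rw=R.from_euler('xyz',[180,0,17.3],degrees=True).as_matrix()
d,r=delta([487,-309.3,130],Rw); print(d,r,np.linalg.norm(d),np.linalg.norm(r))
```

```text
[11.51320052 53.09749431 15.54141906] [  7.20031243 -29.3478991  -26.51751088] 56.510471547430235 40.20350810675564
```

>>> step_arm --plan '[{"grip": 5, "tx": 0.77, "ty": 3.54, "tz": 1.036, "ax": 0, "ay": 0, "az": 0}, {"grip": 5, "tx": 0.77, "ty": 3.54, "tz": 1.036, "ax": 0, "ay": 0, "az": 0}, {"grip": 5, "tx": 0.77, "ty": 3.54, "tz": 1.036, "ax": 0, "ay": 0, "az": 0}, {"grip": 5, "tx": 0.77, "ty": 3.54, "tz": 1.036, "ax": 0, "ay": 0, "az": 0}, {"grip": 5, "tx": 0.77, "ty": 3.54, "tz": 1.036, "ax": 0, "ay": 0, "az": 0}, {"grip": 5, "tx": 0.77, "ty": 3.54, "tz": 1.036, "ax": 0, "ay": 0, "az": 0}, {"grip": 5, "tx": 0.77, "ty": 3.54, "tz": 1.036, "ax": 0, "ay": 0, "az": 0}, {"grip": 5, "tx": 0.77, "ty": 3.54, "tz": 1.036, "ax": 0, "ay": 0, "az": 0}]'

```text
time: 3.83
tool_pos: [454.7, -52.3, 166.2]
tcp_rot: [179.8, -29.9, -10.0]
ft_force: [0.5, 0.3, -0.8]
finger_gap: 49.9
```

>>> step_arm --plan '[{"grip": 5, "tx": 0.77, "ty": 3.54, "tz": 1.036, "ax": 0, "ay": 0, "az": 0}, {"grip": 5, "tx": 0.77, "ty": 3.54, "tz": 1.036, "ax": 0, "ay": 0, "az": 0}, {"grip": 5, "tx": 0.77, "ty": 3.54, "tz": 1.036, "ax": 0, "ay": 0, "az": 0}, {"grip": 5, "tx": 0.77, "ty": 3.54, "tz": 1.036, "ax": 0, "ay": 0, "az": 0}, {"grip": 5, "tx": 0.77, "ty": 3.54, "tz": 1.036, "ax": 0, "ay": 0, "az": 0}, {"grip": 5, "tx": 0.77, "ty": 3.54, "tz": 1.036, "ax": 0, "ay": 0, "az": 0}, {"grip": 5, "tx": 0.77, "ty": 3.54, "tz": 1.036, "ax": 0, "ay": 0, "az": 0}, {"grip": 5, "tx": 0, "ty": 0, "tz": 0, "ax": 1.2, "ay": -4.89, "az": -4.42}]'

```text
time: 4.5
tool_pos: [489.0, -314.9, 127.1]
tcp_rot: [178.8, -24.9, -5.5]
ft_force: [0.1, 0.5, -0.6]
finger_gap: 50.0
```

>>> step_arm --plan '[{"grip": 5, "tx": 0, "ty": 0, "tz": 0, "ax": 1.2, "ay": -4.89, "az": -4.42}, {"grip": 5, "tx": 0, "ty": 0, "tz": 0, "ax": 1.2, "ay": -4.89, "az": -4.42}, {"grip": 5, "tx": 0, "ty": 0, "tz": 0, "ax": 1.2, "ay": -4.89, "az": -4.42}, {"grip": 5, "tx": 0, "ty": 0, "tz": 0, "ax": 1.2, "ay": -4.89, "az": -4.42}, {"grip": 5, "tx": 0, "ty": 0, "tz": 0, "ax": 1.2, "ay": -4.89, "az": -4.42}, {"grip": 5, "tx": 0, "ty": 0, "tz": 0, "ax": 0, "ay": 0, "az": 0}, {"grip": 5, "tx": 0, "ty": 0, "tz": 0, "ax": 0, "ay": 0, "az": 0}]'

```text
time: 5.08
tool_pos: [492.3, -308.8, 128.6]
tcp_rot: [-179.9, 0.0, 17.0]
ft_force: [0.5, 0.3, -0.3]
finger_gap: 49.7
```

Run:
```python
from h import *
shot('wrist','w4.png'); s=sense();print(s['time'],s['tool_pos'],s['tcp_rot'],s['finger_gap'])
Rw=R.from_euler('xyz',[180,0,17.3],degrees=True).as_matrix()
print(delta([487,-309.3,15],Rw))
```

```text
5.1333 [ 491.66412017 -308.50761535  128.61641512] [-1.79912058e+02  5.87855993e-03  1.69111215e+01] 49.96901511880032
(array([-0.46812683, -0.04242277, 11.3617681 ]), array([-0.0879617 ,  0.0055801 , -0.38888294]))
```

View pics/w4.png

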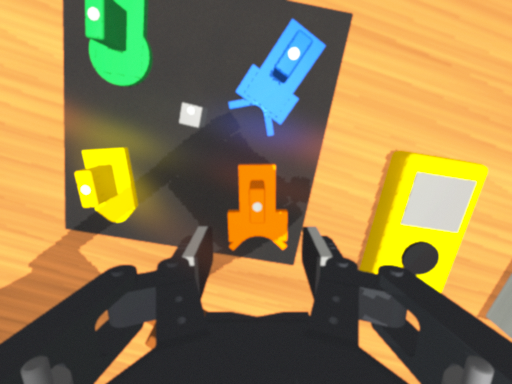

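Run:
```python
from h import *
z=np.load('pics/w4.png.npz');K,P=z['K'],z['P']
im=cv2.imread('pics/w4.png');hsv=cv2.cvtColor(im,cv2.COLOR_BGR2HSV)
m=((hsv[...,0]<22)&(hsv[...,0]>5)&(hsv[...,1]>200)&(hsv[...,2]>90)).astype(np.uint8);m[:, :222]=0;m[:,295:]=0;m[:155]=0;m[252:]=0
cs,_=cv2.findContours(m,cv2.RETR_EXTERNAL,cv2.CHAIN_APPROX_NONE);c=max(cs,key=cv2.contourArea)[:,0].astype(float)
w=plane(c,K,P,z=11)[:,:2]
yaw=17.3
for yaw in (16.5,17.3,18.1):
    u=np.array([np.cos(np.radians(yaw)),np.sin(np.radians(yaw))]);v=np.array([-u[1],u[0]])
    a=w@u;b=w@v; tail=a.max(); 
    tb=b[(a>tail-25)&(a<tail-3)]; fb=b[(a<tail-62)&(a>tail-78)]
    print(yaw,'len',tail-a.min(),'tail w',np.ptp(tb),'mid',(tb.max()+tb.min())/2,'front w',np.ptp(fb),'mid',(fb.max()+fb.min())/2)
    o=(tail-30)*u+v*(fb.max()+fb.min())/2; print(o)
print(plane([(257,207)],K,P,z=49))
```

```text
16.5 len 90.37005642795378 tail w 36.47420665504933 mid -434.9164905628589 front w 61.27897142623135 mid -436.3530043895
[ 487.60291496 -310.65932791]
17.3 len 90.13963693426302 tail w 36.363863021489124 mid -440.28260017875135 front w 61.2813676718294 mid -440.94235991937614
[ 487.34858741 -310.04324356]
18.1 len 90.72104336915373 tail w 36.307484292591596 mid -445.59340288527153 front w 61.26054860342356 mid -445.4401186675296
[ 487.34420623 -309.34128799]
[[ 486.20522436 -310.19142585   49.        ]]
```

>>> step_arm --plan '[{"grip": 5, "tx": -0.46, "ty": 0.0, "tz": 2, "ax": 0, "ay": 0, "az": -0.9}, {"grip": 5, "tx": 0, "ty": 0, "tz": 3, "ax": 0, "ay": 0, "az": 0}, {"grip": 5, "tx": 0, "ty": 0, "tz": 3, "ax": 0, "ay": 0, "az": 0}, {"grip": 5, "tx": 0, "ty": 0, "tz": 2, "ax": 0, "ay": 0, "az": 0}, {"grip": 5, "tx": 0, "ty": 0, "tz": 1, "ax": 0, "ay": 0, "az": 0}, {"grip": 5, "tx": 0, "ty": 0, "tz": 0.4, "ax": 0, "ay": 0, "az": 0}, {"grip": 5, "tx": 0, "ty": 0, "tz": 0, "ax": 0, "ay": 0, "az": 0}, {"grip": 5, "tx": 0, "ty": 0, "tz": 0, "ax": 0, "ay": 0, "az": 0}]'

```text
time: 5.8
tool_pos: [487.5, -309.8, 16.7]
tcp_rot: [179.9, 0.1, 17.8]
ft_force: [-0.0, -1.0, 0.6]
finger_gap: 50.1
```

Run:
```python
from h import *
shot('wrist','w5.png'); s=sense();print(s['time'],s['tool_pos'],s['tcp_rot'],s['finger_gap'],s['ft_force'])
```

```text
5.85 [ 487.87700174 -309.9543652    17.07568963] [1.79890137e+02 4.12419061e-02 1.78522364e+01] 49.88404649848976 [-0.12599803 -0.46663614 -0.46877314]
```

View pics/w5.png

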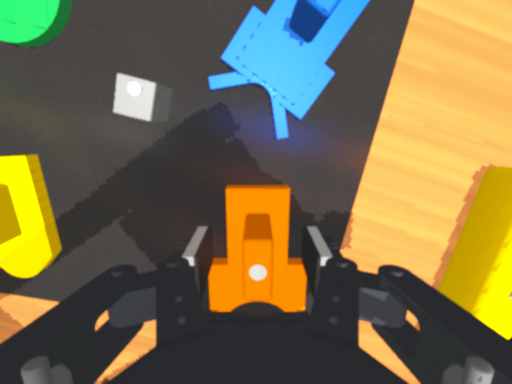

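>>> step_arm --newtons 50 --plan '[{"grip": 1, "tx": 0, "ty": 0, "tz": 0.15, "ax": 0, "ay": 0, "az": 0}, {"grip": 1, "tx": 0, "ty": 0, "tz": 0, "ax": 0, "ay": 0, "az": 0}, {"grip": 1, "tx": 0, "ty": 0, "tz": 0, "ax": 0, "ay": 0, "az": 0}, {"grip": 1, "tx": 0, "ty": 0, "tz": 0, "ax": 0, "ay": 0, "az": 0}, {"grip": 1, "tx": 0, "ty": 0, "tz": 0, "ax": 0, "ay": 0, "az": 0}, {"grip": 1, "tx": 0, "ty": 0, "tz": 0, "ax": 0, "ay": 0, "az": 0}, {"grip": 1, "tx": 0, "ty": 0, "tz": 0, "ax": 0, "ay": 0, "az": 0}, {"grip": 1, "tx": 0, "ty": 0, "tz": 0, "ax": 0, "ay": 0, "az": 0}]'

```text
time: 6.52
tool_pos: [487.5, -309.3, 14.4]
tcp_rot: [180.0, 0.1, 17.9]
ft_force: [-0.3, -0.7, 5.9]
finger_gap: 13.1
```

Run:
```python
from h import *
s=sense();print(s['time'],s['tool_pos'],s['tcp_rot'],s['finger_gap'],s['ft_force'])
print(T_tool())
```

```text
6.5167 [ 487.50580809 -309.25805852   14.44538657] [1.79966154e+02 1.19391747e-01 1.78940399e+01] 13.070583365174933 [-0.28953428 -0.68922459  5.89992276]
[[ 9.51624305e-01  3.07258746e-01 -1.80147542e-03  4.87505808e+02]
 [ 3.07256961e-01 -9.51625827e-01 -1.20239713e-03 -3.09258059e+02]
 [-2.08377757e-03  5.90714468e-04 -9.99997654e-01  1.44453866e+01]
 [ 0.00000000e+00  0.00000000e+00  0.00000000e+00  1.00000000e+00]]
```

>>> step_arm --plan '[{"grip": 1, "tx": 0, "ty": 0, "tz": -1, "ax": 0, "ay": 0, "az": 0}, {"grip": 1, "tx": 0, "ty": 0, "tz": -3, "ax": 0, "ay": 0, "az": 0}, {"grip": 1, "tx": 0, "ty": 0, "tz": -4, "ax": 0, "ay": 0, "az": 0}, {"grip": 1, "tx": 0, "ty": 0, "tz": -4, "ax": 0, "ay": 0, "az": 0}, {"grip": 1, "tx": 0, "ty": 0, "tz": -4, "ax": 0, "ay": 0, "az": 0}, {"grip": 1, "tx": 0, "ty": 0, "tz": 0, "ax": 0, "ay": 0, "az": 0}, {"grip": 1, "tx": 0, "ty": 0, "tz": 0, "ax": 0, "ay": 0, "az": 0}]'

```text
time: 7.1
tool_pos: [489.1, -310.1, 177.8]
tcp_rot: [179.7, -0.1, 17.9]
ft_force: [-0.6, 0.2, -0.7]
finger_gap: 13.6
```

Run:
```python
from h import *
shot('wrist','w6.png'); s=sense();print(s['time'],s['tool_pos'],s['tcp_rot'],s['finger_gap'],s['ft_force'])
```

```text
7.15 [ 487.77718431 -309.07706889  174.88556841] [1.79928101e+02 9.68743039e-02 1.78913218e+01] 13.50834623742797 [-0.9847904   0.34998536 -1.08569775]
```

View pics/w6.png

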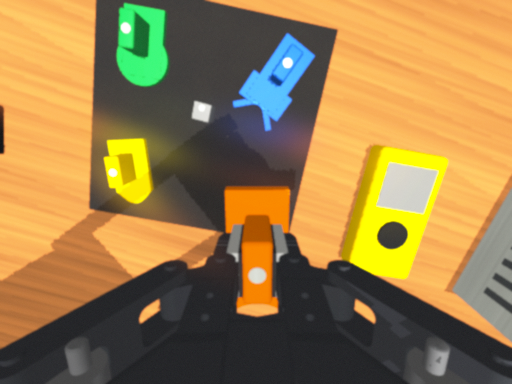

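Run:
```python
from h import *
m=camera_model('wrist');K=np.array(m['intrinsics']);P=np.array(m['T_tool_cam'])
for fn in ('w5.png','w6.png'):
    im=cv2.imread('pics/'+fn);hsv=cv2.cvtColor(im,cv2.COLOR_BGR2HSV)
    k=((hsv[...,0]<22)&(hsv[...,0]>5)&(hsv[...,1]>200)&(hsv[...,2]>90)).astype(np.uint8);k[:180]=0;k[215:]=0;k[:,:215]=0;k[:,300:]=0
    rows=[np.argmax(k[:,c]>0) for c in range(230,286,5)]; cols=[(np.where(k[r])[0].min(),np.where(k[r])[0].max()) for r in range(192,214,4)]
    print(rows,cols)
    for zt in ((5.5,) if fn=='w5.png' else (2.5,3.5,4.5)): print(zt,plane([(232,np.mean(rows)-.5),(282,np.mean(rows)-.5),(np.mean(cols[2]),200)],K,P,z=zt).round(1))
```

```text
[np.int64(185), np.int64(185), np.int64(185), np.int64(185), np.int64(185), np.int64(185), np.int64(185), np.int64(185), np.int64(185), np.int64(185), np.int64(185), np.int64(186)] [(np.int64(225), np.int64(289)), (np.int64(226), np.int64(289)), (np.int64(226), np.int64(289)), (np.int64(226), np.int64(289)), (np.int64(226), np.int64(289)), (np.int64(226), np.int64(289))]
5.5 [[ 31.2 -14.2   5.5]
 [ 31.2  13.7   5.5]
 [ 22.2   0.    5.5]]
[np.int64(187), np.int64(187), np.int64(186), np.int64(187), np.int64(187), np.int64(187), np.int64(187), np.int64(186), np.int64(186), np.int64(187), np.int64(187), np.int64(186)] [(np.int64(224), np.int64(289)), (np.int64(225), np.int64(289)), (np.int64(225), np.int64(289)), (np.int64(225), np.int64(288)), (np.int64(225), np.int64(288)), (np.int64(225), np.int64(288))]
2.5 [[ 31.  -14.    2.5]
 [ 31.   13.4   2.5]
 [ 23.1  -0.3   2.5]]
3.5 [[ 30.8 -14.1   3.5]
 [ 30.8  13.5   3.5]
 [ 22.8  -0.3   3.5]]
4.5 [[ 30.6 -14.2   4.5]
 [ 30.6  13.6   4.5]
 [ 22.5  -0.3   4.5]]
```

```bash
cat >> h.py <<'E'
BAR=np.array([506.7,221.9,50.]); BY=-10.2
def bw(p): return BAR+Rbar(BY)@np.array(p,float)
def inbar(s=None):
    T=T_tool(s); Rb=Rbar(BY); return Rb.T@(T[:3,3]-BAR), R.from_matrix(Rb.T@T[:3,:3]@FL).as_rotvec(degrees=True)
E
python3 - <<'E'
from h import *
Rw=Rbar(BY)@FL
print(bw((73,35,80)),bw((61,35,11.5)),bw((8,-35,11.5)))
d,r=delta(bw((73,35,80)),Rw);print(d,r,np.linalg.norm(d),np.linalg.norm(r))
E
```

```text
[535.7508447  252.23496438 155.7820323 ] [559.23148349 248.01013063  90.45929214] [501.66161653 187.24451191  63.95929214]
[ 21.81277508 -51.94525081   1.80829226] [-7.26134197 29.46839478 27.46780703] 56.36821940420328 40.93401764926245
```

>>> step_arm --plan '[{"grip": 1, "tx": 1.454, "ty": -3.463, "tz": 0.12, "ax": 0, "ay": 0, "az": 0}, {"grip": 1, "tx": 1.454, "ty": -3.463, "tz": 0.12, "ax": 0, "ay": 0, "az": 0}, {"grip": 1, "tx": 1.454, "ty": -3.463, "tz": 0.12, "ax": 0, "ay": 0, "az": 0}, {"grip": 1, "tx": 1.454, "ty": -3.463, "tz": 0.12, "ax": 0, "ay": 0, "az": 0}, {"grip": 1, "tx": 1.454, "ty": -3.463, "tz": 0.12, "ax": 0, "ay": 0, "az": 0}, {"grip": 1, "tx": 1.454, "ty": -3.463, "tz": 0.12, "ax": 0, "ay": 0, "az": 0}, {"grip": 1, "tx": 1.454, "ty": -3.463, "tz": 0.12, "ax": 0, "ay": 0, "az": 0}, {"grip": 1, "tx": 1.454, "ty": -3.463, "tz": 0.12, "ax": 0, "ay": 0, "az": 0}]'

```text
time: 7.82
tool_pos: [510.9, -7.5, 161.2]
tcp_rot: [-179.9, 0.4, 17.9]
ft_force: [1.2, -0.7, -0.9]
finger_gap: 13.3
```

>>> step_arm --plan '[{"grip": 1, "tx": 1.454, "ty": -3.463, "tz": 0.12, "ax": 0, "ay": 0, "az": 0}, {"grip": 1, "tx": 1.454, "ty": -3.463, "tz": 0.12, "ax": 0, "ay": 0, "az": 0}, {"grip": 1, "tx": 1.454, "ty": -3.463, "tz": 0.12, "ax": 0, "ay": 0, "az": 0}, {"grip": 1, "tx": 1.454, "ty": -3.463, "tz": 0.12, "ax": 0, "ay": 0, "az": 0}, {"grip": 1, "tx": 1.454, "ty": -3.463, "tz": 0.12, "ax": 0, "ay": 0, "az": 0}, {"grip": 1, "tx": 1.454, "ty": -3.463, "tz": 0.12, "ax": 0, "ay": 0, "az": 0}, {"grip": 1, "tx": 1.454, "ty": -3.463, "tz": 0.12, "ax": 0, "ay": 0, "az": 0}, {"grip": 1, "tx": 0, "ty": 0, "tz": 0, "ax": -1.037, "ay": 4.21, "az": 3.924}]'

```text
time: 8.48
tool_pos: [533.5, 257.3, 147.7]
tcp_rot: [179.2, -3.4, 14.2]
ft_force: [-0.1, -0.4, -2.0]
finger_gap: 13.2
```

>>> step_arm --plan '[{"grip": 1, "tx": 0, "ty": 0, "tz": 0, "ax": -1.037, "ay": 4.21, "az": 3.924}, {"grip": 1, "tx": 0, "ty": 0, "tz": 0, "ax": -1.037, "ay": 4.21, "az": 3.924}, {"grip": 1, "tx": 0, "ty": 0, "tz": 0, "ax": -1.037, "ay": 4.21, "az": 3.924}, {"grip": 1, "tx": 0, "ty": 0, "tz": 0, "ax": -1.037, "ay": 4.21, "az": 3.924}, {"grip": 1, "tx": 0, "ty": 0, "tz": 0, "ax": -1.037, "ay": 4.21, "az": 3.924}, {"grip": 1, "tx": 0, "ty": 0, "tz": 0, "ax": -1.037, "ay": 4.21, "az": 3.924}, {"grip": 1, "tx": 0, "ty": 0, "tz": 0, "ax": 0, "ay": 0, "az": 0}, {"grip": 1, "tx": 0, "ty": 0, "tz": 0, "ax": 0, "ay": 0, "az": 0}]'

```text
time: 9.15
tool_pos: [532.8, 252.3, 152.1]
tcp_rot: [179.8, -29.6, -9.8]
ft_force: [-0.2, 0.2, 0.3]
finger_gap: 13.6
```

Run:
```python
from h import *
shot('wrist','w7.png'); s=sense();print(s['time'],s['tool_pos'],s['tcp_rot'],s['finger_gap'],s['ft_force'],s['joint_pos'].round(1))
print(inbar(s))
```

```text
9.2 [534.03186085 252.43433266 153.43233486] [179.83053294 -29.63157702  -9.84702617] 13.290066225781958 [-0.1177755  -0.16051811  0.81010592] [ 32.1  -9.7 115.6 -24.4  53.8 143. ]
(array([70.32942024, 34.89181158, 78.82866304]), array([0.00603743, 0.36796836, 0.30679507]))
```

View pics/w7.png

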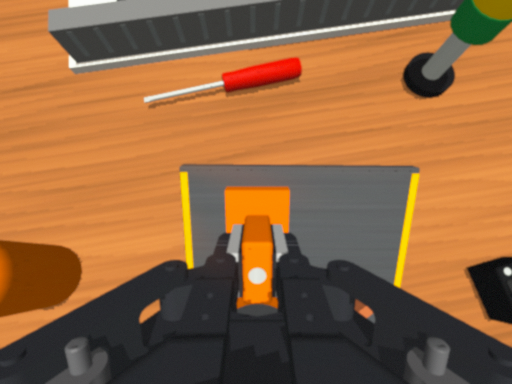

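>>> step_arm --plan '[{"grip": 1, "tx": 0.45, "ty": 0, "tz": 1.5, "ax": 0, "ay": 0.37, "az": 0.31}, {"grip": 1, "tx": 0, "ty": 0, "tz": 2, "ax": 0, "ay": 0, "az": 0}, {"grip": 1, "tx": 0, "ty": 0, "tz": 1.5, "ax": 0, "ay": 0, "az": 0}, {"grip": 1, "tx": 0, "ty": 0, "tz": 0.9, "ax": 0, "ay": 0, "az": 0}, {"grip": 1, "tx": 0, "ty": 0, "tz": 0.4, "ax": 0, "ay": 0, "az": 0}, {"grip": 1, "tx": 0, "ty": 0, "tz": 0, "ax": 0, "ay": 0, "az": 0}, {"grip": 1, "tx": 0, "ty": 0, "tz": 0, "ax": 0, "ay": 0, "az": 0}]'

```text
time: 9.78
tool_pos: [570.6, 246.1, 103.3]
tcp_rot: [-179.8, -30.2, -10.6]
ft_force: [0.5, 0.0, -0.9]
finger_gap: 13.2
```

```bash
cat >> h.py <<'E'
def rep():
    s=sense(); p,r=inbar(s); print('t',round(s['time'],2),'bar pos',p.round(2),'rot',r.round(2),'F bar',(Rbar(BY).T@s['ft_force']).round(1),'tq',(Rbar(BY).T@s['wrist_torque']).round(2),'gap',round(s['finger_gap'],1),'j',s['joint_pos'].round(0))
E
python3 -c "
from h import *
rep()"
```

```text
t 9.78 bar pos [77.42 35.1  16.85] rot [ 0.03 -0.23 -0.34] F bar [-0.   0.1 -1.1] tq [-0.01  0.29 -0.01] gap 13.2 j [ 29.  -2. 114. -26.  46. 145.]
```

>>> step_arm --plan '[{"grip": 1, "tx": 0, "ty": 0, "tz": 0.25, "ax": 0, "ay": 0, "az": 0}, {"grip": 1, "tx": 0, "ty": 0, "tz": 0.15, "ax": 0, "ay": 0, "az": 0}, {"grip": 1, "tx": 0, "ty": 0, "tz": 0, "ax": 0, "ay": 0, "az": 0}, {"grip": 1, "tx": 0, "ty": 0, "tz": 0, "ax": 0, "ay": 0, "az": 0}]'

```text
time: 10.12
tool_pos: [572.2, 246.1, 99.9]
tcp_rot: [-179.7, -30.3, -10.6]
ft_force: [-0.1, 0.4, 0.5]
finger_gap: 13.6
```

```bash
python3 -c "
from h import *
rep()"
```

```text
t 10.12 bar pos [77.1  35.47 13.1 ] rot [ 0.08 -0.27 -0.34] F bar [0.1 0.4 0.5] tq [ 0.01  0.28 -0.06] gap 13.6 j [ 29.  -1. 114. -26.  46. 145.]
```

>>> step_arm --plan '[{"grip": 1, "tx": 0, "ty": 0, "tz": 0.1, "ax": 0, "ay": -0.2, "az": -0.3}, {"grip": 1, "tx": 0, "ty": 0, "tz": 0.08, "ax": 0, "ay": 0, "az": 0}, {"grip": 1, "tx": 0, "ty": 0, "tz": 0, "ax": 0, "ay": 0, "az": 0}, {"grip": 1, "tx": 0, "ty": 0, "tz": 0, "ax": 0, "ay": 0, "az": 0}]'

```text
time: 10.45
tool_pos: [573.3, 246.0, 98.4]
tcp_rot: [-179.9, -30.1, -10.3]
ft_force: [-3.5, 0.1, 4.0]
finger_gap: 13.2
```

```bash
python3 -c "
from h import *
rep()"
```

```text
t 10.45 bar pos [77.28 35.5  11.28] rot [ 0.07 -0.08 -0.05] F bar [-1.  -0.5  5.3] tq [-0.09  0.53  0.02] gap 13.2 j [ 29.  -1. 114. -26.  46. 144.]
```

>>> step_arm --plan '[{"grip": 1, "tx": -0.4, "ty": 0.03, "tz": 0, "ax": 0, "ay": 0, "az": 0}, {"grip": 1, "tx": -0.4, "ty": 0, "tz": 0, "ax": 0, "ay": 0, "az": 0}, {"grip": 1, "tx": -0.3, "ty": 0, "tz": 0, "ax": 0, "ay": 0, "az": 0}, {"grip": 1, "tx": -0.1, "ty": 0, "tz": 0, "ax": 0, "ay": 0, "az": 0}, {"grip": 1, "tx": 0, "ty": 0, "tz": 0, "ax": 0, "ay": 0, "az": 0}]'

```text
time: 10.87
tool_pos: [562.9, 247.8, 92.4]
tcp_rot: [-179.9, -30.1, -10.2]
ft_force: [-1.1, 1.8, 4.6]
finger_gap: 13.3
```

```bash
python3 -c "
from h import *
rep()"
```

```text
t 10.87 bar pos [65.1  35.43 11.34] rot [ 0.1  -0.11 -0.04] F bar [1.1 1.5 4.7] tq [ 0.13  0.17 -0.  ] gap 13.3 j [ 30.  -2. 115. -27.  46. 146.]
```

>>> step_arm --plan '[{"grip": 1, "tx": -0.15, "ty": 0, "tz": 0, "ax": 0, "ay": 0, "az": 0}, {"grip": 1, "tx": -0.1, "ty": 0, "tz": 0, "ax": 0, "ay": 0, "az": 0}, {"grip": 1, "tx": 0, "ty": 0, "tz": 0, "ax": 0, "ay": 0, "az": 0}, {"grip": 1, "tx": 0, "ty": 0, "tz": 0, "ax": 0, "ay": 0, "az": 0}]'

```text
time: 11.2
tool_pos: [561.9, 248.0, 92.1]
tcp_rot: [-179.9, -30.2, -10.3]
ft_force: [4.1, 0.2, 5.6]
finger_gap: 13.4
```

```bash
python3 -c "
from h import *
rep()"
```

```text
t 11.2 bar pos [64.12 35.46 11.58] rot [ 0.12 -0.21 -0.05] F bar [6.3 0.9 2.8] tq [-0.02 -0.69  0.15] gap 13.4 j [ 30.  -2. 116. -27.  45. 146.]
```

>>> step_arm --plan '[{"grip": 1, "tx": -0.1, "ty": 0, "tz": 0, "ax": 0, "ay": 0, "az": 0}, {"grip": 1, "tx": 0, "ty": 0, "tz": 0, "ax": 0, "ay": 0, "az": 0}, {"grip": 1, "tx": 0, "ty": 0, "tz": 0, "ax": 0, "ay": 0, "az": 0}]'

```text
time: 11.45
tool_pos: [561.7, 248.0, 92.1]
tcp_rot: [-179.9, -30.3, -10.3]
ft_force: [5.8, -2.9, 6.3]
finger_gap: 13.2
```

```bash
python3 -c "
from h import *
rep()
shot('wrist','w8.png');shot('top','t8.png');shot('scene','s8.png')
import cv2
a=cv2.imread('pics/t8.png');b=cv2.imread('pics/s8.png')
cv2.imwrite('pics/ts8.png',cv2.hconcat([cv2.resize(a[150:250,140:240],None,fx=4,fy=4,interpolation=2),cv2.resize(b[150:250,280:380],None,fx=4,fy=4,interpolation=2)]))
"
```

```text
t 11.45 bar pos [63.91 35.44 11.74] rot [ 0.12 -0.27 -0.05] F bar [ 8.5 -1.8  2.3] tq [-0.21 -1.15  0.25] gap 13.2 j [ 30.  -2. 116. -27.  45. 146.]
```

View pics/ts8.png

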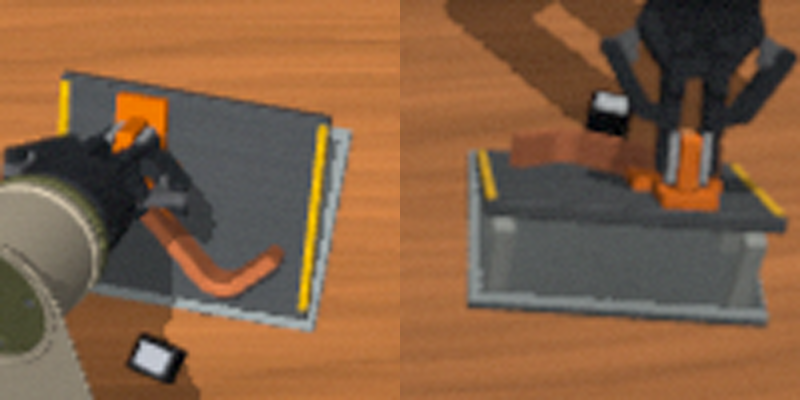

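View pics/w8.png

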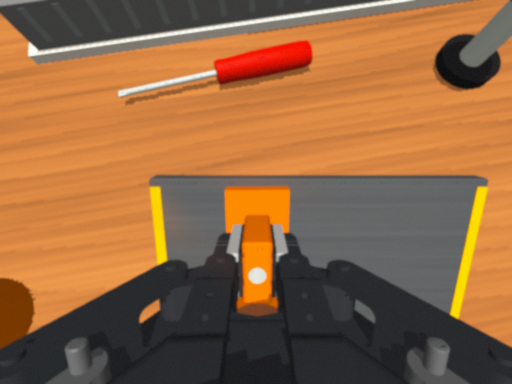

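Run:
```python
import cv2
a=cv2.imread('pics/w8.png')
cv2.imwrite('pics/w8c.png',cv2.resize(a[165:265,140:320],None,fx=4.4,fy=5,interpolation=cv2.INTER_CUBIC))
cv2.imwrite('pics/w8d.png',cv2.resize(a[165:265,360:500],None,fx=4.4,fy=5,interpolation=cv2.INTER_CUBIC))
```

```text
(no output)
```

View pics/w8c.png

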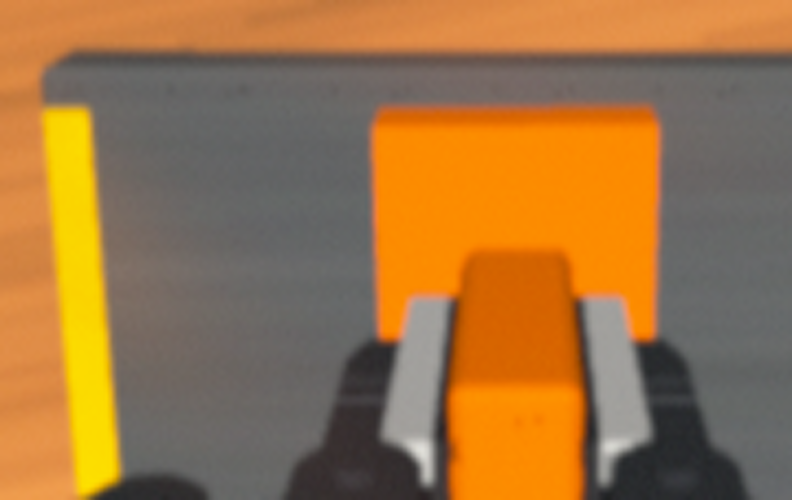

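View pics/w8d.png

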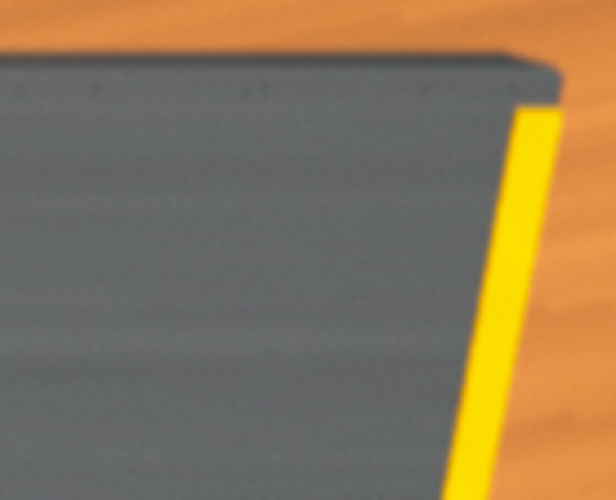

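>>> step_arm --plan '[{"grip": 1, "tx": 0, "ty": 0.07, "tz": 0.02, "ax": 0, "ay": 0, "az": 0}, {"grip": 1, "tx": 0, "ty": 0, "tz": 0, "ax": 0, "ay": 0, "az": 0}, {"grip": 1, "tx": 0, "ty": 0, "tz": 0, "ax": 0, "ay": 0, "az": 0}]'

```text
time: 11.85
tool_pos: [561.4, 247.5, 91.8]
tcp_rot: [-179.8, -30.2, -10.3]
ft_force: [4.8, -0.7, 5.9]
finger_gap: 13.2
```

```bash
python3 -c "
from h import *
rep()
"
```

```text
t 11.85 bar pos [63.62 34.86 11.57] rot [ 0.13 -0.25 -0.07] F bar [7.1 0.2 2.7] tq [-0.11 -0.66  0.05] gap 13.2 j [ 30.  -2. 116. -27.  45. 146.]
```

>>> step_arm --plan '[{"grip": 1, "tx": -0.03, "ty": 0, "tz": 0.02, "ax": 0, "ay": 0, "az": 0}, {"grip": 1, "tx": 0, "ty": 0, "tz": 0, "ax": 0, "ay": 0, "az": 0}, {"grip": 1, "tx": 0, "ty": 0, "tz": 0, "ax": 0, "ay": 0, "az": 0}, {"grip": 1, "tx": 0, "ty": 0, "tz": 0, "ax": 0, "ay": 0, "az": 0}, {"grip": 1, "tx": 0, "ty": 0, "tz": 0, "ax": 0, "ay": 0, "az": 0}, {"grip": 1, "tx": 0.06, "ty": 0, "tz": 0, "ax": 0, "ay": 0, "az": 0}, {"grip": 1, "tx": 0, "ty": 0, "tz": 0, "ax": 0, "ay": 0, "az": 0}, {"grip": 1, "tx": 0, "ty": 0, "tz": 0, "ax": 0, "ay": 0, "az": 0}]'

```text
time: 12.52
tool_pos: [561.5, 247.5, 91.8]
tcp_rot: [-179.8, -30.2, -10.3]
ft_force: [1.7, -1.1, 8.4]
finger_gap: 13.5
```

```bash
python3 -c "
from h import *
rep()
"
```

```text
t 12.52 bar pos [63.71 34.9  11.45] rot [ 0.13 -0.22 -0.07] F bar [ 5.8 -0.8  6.4] tq [-0.21 -0.45  0.14] gap 13.5 j [ 30.  -2. 116. -27.  45. 146.]
```

>>> step_arm --plan '[{"grip": 3, "tx": 0, "ty": 0, "tz": 0, "ax": 0, "ay": 0, "az": 0}, {"grip": 3, "tx": 0, "ty": 0, "tz": 0, "ax": 0, "ay": 0, "az": 0}, {"grip": 3, "tx": 0, "ty": 0, "tz": 0, "ax": 0, "ay": 0, "az": 0}, {"grip": 3, "tx": 0, "ty": 0, "tz": 0, "ax": 0, "ay": 0, "az": 0}]'

```text
time: 12.85
tool_pos: [559.5, 246.7, 89.0]
tcp_rot: [-180.0, -30.0, -10.2]
ft_force: [0.0, -0.3, -0.5]
finger_gap: 30.0
```

```bash
python3 -c "
from h import *
rep();shot('wrist','w9.png')
"
```

```text
t 12.85 bar pos [60.66 33.78  9.99] rot [-0.    0.03 -0.02] F bar [-0.2 -0.3 -0.5] tq [0.   0.27 0.01] gap 30.0 j [ 30.  -2. 116. -27.  45. 146.]
```

View pics/w9.png

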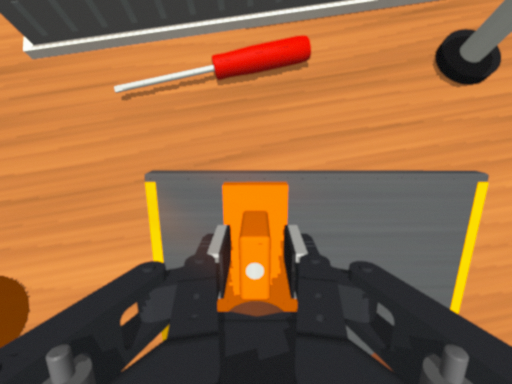

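>>> step_arm --plan '[{"grip": 3, "tx": 0, "ty": 0, "tz": -0.5, "ax": 0, "ay": 0, "az": 0}, {"grip": 3, "tx": 0, "ty": 0, "tz": -1.5, "ax": 0, "ay": 0, "az": 0}, {"grip": 3, "tx": 0, "ty": 0, "tz": -3, "ax": 0, "ay": 0, "az": 0}, {"grip": 3, "tx": 0, "ty": 0, "tz": -4, "ax": 0, "ay": 0, "az": 0}, {"grip": 5, "tx": -3, "ty": 0, "tz": -2.5, "ax": 0, "ay": 0, "az": 0}, {"grip": 5, "tx": -3, "ty": 0, "tz": -2.5, "ax": 0, "ay": 0, "az": 0}, {"grip": 5, "tx": 0, "ty": 0, "tz": 0, "ax": 0, "ay": 0, "az": 0}, {"grip": 5, "tx": 0, "ty": 0, "tz": 0, "ax": 0, "ay": 0, "az": 0}]'

```text
time: 13.57
tool_pos: [439.0, 269.9, 182.3]
tcp_rot: [-179.8, -30.1, -10.1]
ft_force: [0.3, 0.4, -0.5]
finger_gap: 50.0
```

```bash
python3 -c "
from h import *
rep();shot('wrist','w10.png')
a=cv2.imread('pics/w10.png')
cv2.imwrite('pics/w10c.png',cv2.resize(a[80:270,150:350],None,fx=4,fy=3.1,interpolation=2))
"
```

```text
t 13.57 bar pos [  1.07  35.25 152.11] rot [ 0.23 -0.12  0.06] F bar [-0.1  0.5 -0.6] tq [-0.01  0.22  0.  ] gap 50.0 j [ 42. -22. 123. -26.  62. 151.]
```

View pics/w10.png

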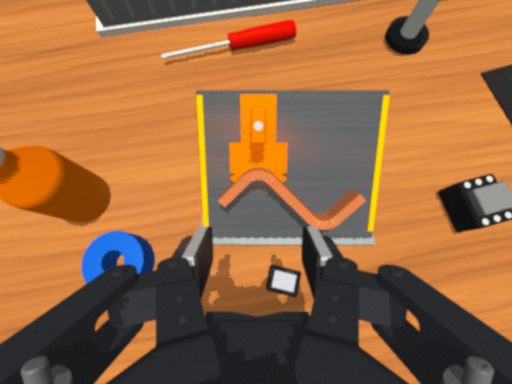

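Run:
```python
from fitbar import *
px,K,P=barpx('w10.png',(212,370,165,232))
# top bar region may merge with orange leaf; restrict
im=cv2.imread('pics/w10.png');hsv=cv2.cvtColor(im,cv2.COLOR_BGR2HSV)
print(im[120,245],im[190,240],hsv[120,245],hsv[190,240])
m=((hsv[...,0]>8)&(hsv[...,0]<20)&(hsv[...,1]>235)).astype(np.uint8);m[:88]=0;m[190:]=0;m[:,:222]=0;m[:,295:]=0
par,e=fit(px,K,P,x0=(506.7,221.9,-10.2),mk=lambda q:(q[:,1]<5));print('bar',par,e)
cs,_=cv2.findContours(m,cv2.RETR_EXTERNAL,cv2.CHAIN_APPROX_NONE);c=max(cs,key=cv2.contourArea)[:,0].astype(float)
q=local(par,c,K,P,8)[:,:2]
print(q.min(0),q.max(0))
for lo,hi in ((80,87),(70,80),(22,34)):
    k=(q[:,0]>lo)&(q[:,0]<hi);b=q[k,1];print(lo,hi,'y edges',np.median(b[b<35]).round(2),np.median(b[b>35]).round(2),'mid',((np.median(b[b<35])+np.median(b[b>35]))/2).round(2))
k=(q[:,0]>88)&(np.abs(q[:,1]-35)<14);print('tail',np.polyfit(q[k,1],q[k,0],1), q[k,0].mean())
```

```text
[  0 145 253] [ 77 131 226] [ 17 255 253] [ 11 168 226]
bar [506.73119034 222.03625006 -10.02472297] 0.45029028670629406
[2.70383429 5.93787237] [90.47057461 64.21180838]
80 87 y edges 17.75 51.82 mid 34.78
70 80 y edges 18.61 51.92 mid 35.26
22 34 y edges 6.3 63.34 mid 34.82
tail [1.97733605e-03 9.03683186e+01] 90.43806386216431
```

View pics/w10c.png

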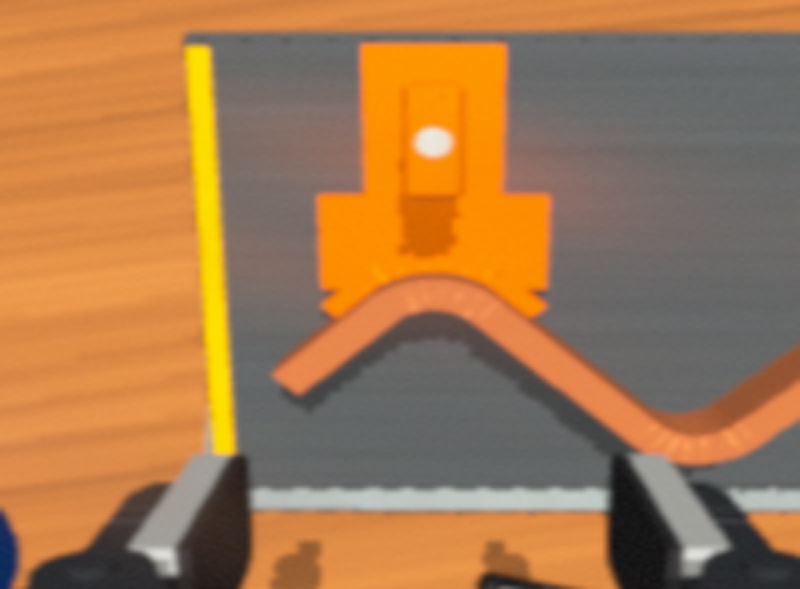

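Run:
```python
from h import *
Rw=R.from_euler('xyz',[180,0,20.3],degrees=True).as_matrix()
d,r=delta([459.3,-167.3,130],Rw); print(d,r,np.linalg.norm(d),np.linalg.norm(r))
```

```text
[ 5.72929612 42.65708702  9.20416536] [  7.86353098 -29.43143829 -29.72666461] 44.013277164572635 42.5642956961024
```

>>> step_arm --plan '[{"grip": 5, "tx": 0.4775, "ty": 3.555, "tz": 0.767, "ax": 0, "ay": 0, "az": 0}, {"grip": 5, "tx": 0.4775, "ty": 3.555, "tz": 0.767, "ax": 0, "ay": 0, "az": 0}, {"grip": 5, "tx": 0.4775, "ty": 3.555, "tz": 0.767, "ax": 0, "ay": 0, "az": 0}, {"grip": 5, "tx": 0.4775, "ty": 3.555, "tz": 0.767, "ax": 0, "ay": 0, "az": 0}, {"grip": 5, "tx": 0.4775, "ty": 3.555, "tz": 0.767, "ax": 0, "ay": 0, "az": 0}, {"grip": 5, "tx": 0.4775, "ty": 3.555, "tz": 0.767, "ax": 0, "ay": 0, "az": 0}, {"grip": 5, "tx": 0.4775, "ty": 3.555, "tz": 0.767, "ax": 0, "ay": 0, "az": 0}, {"grip": 5, "tx": 0.4775, "ty": 3.555, "tz": 0.767, "ax": 0, "ay": 0, "az": 0}]'

```text
time: 14.28
tool_pos: [452.5, -25.1, 146.9]
tcp_rot: [-180.0, -30.1, -10.3]
ft_force: [1.2, 0.1, -0.2]
finger_gap: 49.9
```

>>> step_arm --plan '[{"grip": 5, "tx": 0.4775, "ty": 3.555, "tz": 0.767, "ax": 0, "ay": 0, "az": 0}, {"grip": 5, "tx": 0.4775, "ty": 3.555, "tz": 0.767, "ax": 0, "ay": 0, "az": 0}, {"grip": 5, "tx": 0.4775, "ty": 3.555, "tz": 0.767, "ax": 0, "ay": 0, "az": 0}, {"grip": 5, "tx": 0.4775, "ty": 3.555, "tz": 0.767, "ax": 0, "ay": 0, "az": 0}, {"grip": 5, "tx": 0, "ty": 0, "tz": 0, "ax": 1.123, "ay": -4.204, "az": -4.247}, {"grip": 5, "tx": 0, "ty": 0, "tz": 0, "ax": 1.123, "ay": -4.204, "az": -4.247}, {"grip": 5, "tx": 0, "ty": 0, "tz": 0, "ax": 1.123, "ay": -4.204, "az": -4.247}, {"grip": 5, "tx": 0, "ty": 0, "tz": 0, "ax": 1.123, "ay": -4.204, "az": -4.247}]'

```text
time: 14.95
tool_pos: [458.2, -170.8, 129.2]
tcp_rot: [178.0, -12.6, 7.6]
ft_force: [0.1, -0.4, 0.2]
finger_gap: 50.2
```

>>> step_arm --plan '[{"grip": 5, "tx": 0, "ty": 0, "tz": 0, "ax": 1.123, "ay": -4.204, "az": -4.247}, {"grip": 5, "tx": 0, "ty": 0, "tz": 0, "ax": 1.123, "ay": -4.204, "az": -4.247}, {"grip": 5, "tx": 0, "ty": 0, "tz": 0, "ax": 1.123, "ay": -4.204, "az": -4.247}, {"grip": 5, "tx": 0, "ty": 0, "tz": 0, "ax": 0, "ay": 0, "az": 0}, {"grip": 5, "tx": 0, "ty": 0, "tz": 0, "ax": 0, "ay": 0, "az": 0}]'

```text
time: 15.37
tool_pos: [458.9, -168.6, 128.3]
tcp_rot: [-179.9, 0.1, 20.1]
ft_force: [0.1, -1.8, 0.3]
finger_gap: 50.3
```

Run:
```python
from h import *
shot('wrist','w11.png'); s=sense();print(s['time'],s['tool_pos'],s['tcp_rot'],s['finger_gap'])
```

```text
15.4167 [ 458.47174923 -168.48848629  128.56495949] [-1.79974157e+02  5.28254889e-02  2.00413855e+01] 49.882153517343255
```

View pics/w11.png

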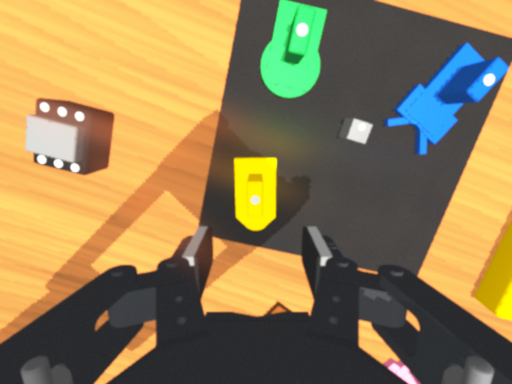

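Run:
```python
from h import *
z=np.load('pics/w11.png.npz');K,P=z['K'],z['P']
im=cv2.imread('pics/w11.png');hsv=cv2.cvtColor(im,cv2.COLOR_BGR2HSV)
m=((hsv[...,0]<36)&(hsv[...,0]>24)&(hsv[...,1]>180)&(hsv[...,2]>90)).astype(np.uint8);m[:, :222]=0;m[:,295:]=0;m[:150]=0;m[240:]=0
cs,_=cv2.findContours(m,cv2.RETR_EXTERNAL,cv2.CHAIN_APPROX_NONE);c=max(cs,key=cv2.contourArea)[:,0].astype(float)
w=plane(c,K,P,z=11)[:,:2]
for yaw in (19.5,20.3,21.1):
    u=np.array([np.cos(np.radians(yaw)),np.sin(np.radians(yaw))]);v=np.array([-u[1],u[0]])
    a=w@u;b=w@v; tail=a.max(); k=(a<tail-3)&(a>tail-48)
    L=k&(b>np.median(b));Rr=k&(b<np.median(b))
    print(yaw,'len',tail-a.min(),'slopes',np.polyfit(a[L],b[L],1)[0],np.polyfit(a[Rr],b[Rr],1)[0],'w',np.median(b[L])-np.median(b[Rr]))
    print((tail-30)*u+v*(np.median(b[L])+np.median(b[Rr]))/2)
print(plane([(255,203)],K,P,z=49))
```

```text
19.5 len 74.30666315694782 slopes 0.012213109176110258 0.0050647812105140515 w 39.61197596301906
[ 459.64880764 -165.90532502]
20.3 len 74.03011978763402 slopes -0.0024039531421004936 -0.008891406526799508 w 39.608190571429304
[ 459.40050243 -165.92040544]
21.1 len 73.92869140749531 slopes -0.014320022576929858 -0.02351196719895381 w 39.45364886700378
[ 459.24715491 -165.98375898]
[[ 455.68192102 -167.63344636   49.        ]]
```

>>> step_arm --plan '[{"grip": 5, "tx": 0.1, "ty": -0.18, "tz": 2, "ax": 0, "ay": 0, "az": 0}, {"grip": 5, "tx": 0, "ty": 0, "tz": 3, "ax": 0, "ay": 0, "az": 0}, {"grip": 5, "tx": 0, "ty": 0, "tz": 3, "ax": 0, "ay": 0, "az": 0}, {"grip": 5, "tx": 0, "ty": 0, "tz": 2, "ax": 0, "ay": 0, "az": 0}, {"grip": 5, "tx": 0, "ty": 0, "tz": 0.9, "ax": 0, "ay": 0, "az": 0}, {"grip": 5, "tx": 0, "ty": 0, "tz": 0.4, "ax": 0, "ay": 0, "az": 0}, {"grip": 5, "tx": 0, "ty": 0, "tz": 0, "ax": 0, "ay": 0, "az": 0}, {"grip": 5, "tx": 0, "ty": 0, "tz": 0, "ax": 0, "ay": 0, "az": 0}]'

```text
time: 16.08
tool_pos: [459.6, -166.9, 18.1]
tcp_rot: [179.9, -0.0, 20.1]
ft_force: [0.3, -0.5, 1.0]
finger_gap: 49.7
```

Run:
```python
from h import *
shot('wrist','w12.png'); s=sense();print(s['time'],s['tool_pos'],s['tcp_rot'],s['finger_gap'],s['ft_force'])
```

```text
16.1333 [ 460.02257758 -166.97047527   18.43790801] [ 1.79847809e+02 -5.26470356e-02  2.01493077e+01] 49.94444384231319 [ 0.12472517 -0.41764645  0.34021941]
```

View pics/w12.png

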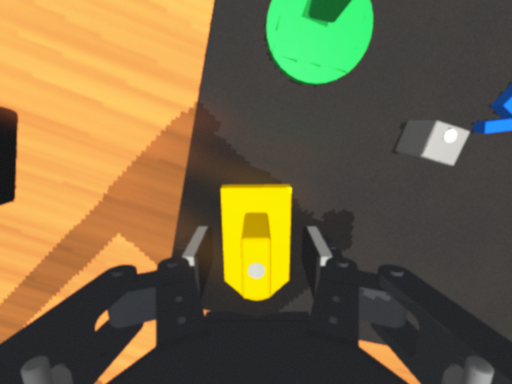

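Centred on the yellow leaf (tail row 186, centre column 256). Lower 3 mm and close.

>>> step_arm --newtons 50 --plan '[{"grip": 5, "tx": 0, "ty": -0.05, "tz": 0.3, "ax": 0, "ay": 0, "az": 0}, {"grip": 1, "tx": 0, "ty": 0, "tz": 0, "ax": 0, "ay": 0, "az": 0}, {"grip": 1, "tx": 0, "ty": 0, "tz": 0, "ax": 0, "ay": 0, "az": 0}, {"grip": 1, "tx": 0, "ty": 0, "tz": 0, "ax": 0, "ay": 0, "az": 0}, {"grip": 1, "tx": 0, "ty": 0, "tz": 0, "ax": 0, "ay": 0, "az": 0}, {"grip": 1, "tx": 0, "ty": 0, "tz": 0, "ax": 0, "ay": 0, "az": 0}, {"grip": 1, "tx": 0, "ty": 0, "tz": 0, "ax": 0, "ay": 0, "az": 0}, {"grip": 1, "tx": 0, "ty": 0, "tz": 0, "ax": 0, "ay": 0, "az": 0}]'

```text
time: 16.8
tool_pos: [459.0, -165.8, 14.1]
tcp_rot: [179.9, 0.0, 20.2]
ft_force: [0.1, -0.5, 4.7]
finger_gap: 13.2
```

Run:
```python
from h import *
s=sense();print(s['time'],s['tool_pos'],s['tcp_rot'],s['finger_gap'],s['ft_force'])
```

```text
16.8 [ 459.04631794 -165.84939195   14.09105751] [1.79944415e+02 4.86433750e-02 2.01939086e+01] 13.205435416195533 [ 0.10618879 -0.47147943  4.69423976]
```

>>> step_arm --plan '[{"grip": 1, "tx": 0, "ty": 0, "tz": -1, "ax": 0, "ay": 0, "az": 0}, {"grip": 1, "tx": 0, "ty": 0, "tz": -3, "ax": 0, "ay": 0, "az": 0}, {"grip": 1, "tx": 0, "ty": 0, "tz": -4, "ax": 0, "ay": 0, "az": 0}, {"grip": 1, "tx": 0, "ty": 0, "tz": -4, "ax": 0, "ay": 0, "az": 0}, {"grip": 1, "tx": 0, "ty": 0, "tz": -4, "ax": 0, "ay": 0, "az": 0}, {"grip": 1, "tx": 0, "ty": 0, "tz": 0, "ax": 0, "ay": 0, "az": 0}, {"grip": 1, "tx": 0, "ty": 0, "tz": 0, "ax": 0, "ay": 0, "az": 0}]'

```text
time: 17.38
tool_pos: [460.7, -166.5, 177.4]
tcp_rot: [179.7, -0.2, 20.2]
ft_force: [0.1, 0.3, -1.2]
finger_gap: 13.2
```

Run:
```python
from h import *
shot('wrist','w13.png'); s=sense();print(s['time'],s['tool_pos'],s['tcp_rot'],s['finger_gap'],s['ft_force'])
m=camera_model('wrist');K=np.array(m['intrinsics']);P=np.array(m['T_tool_cam'])
im=cv2.imread('pics/w13.png');hsv=cv2.cvtColor(im,cv2.COLOR_BGR2HSV)
k=((hsv[...,0]<36)&(hsv[...,0]>24)&(hsv[...,1]>180)&(hsv[...,2]>90)).astype(np.uint8);k[:175]=0;k[215:]=0;k[:,:210]=0;k[:,305:]=0
rows=[np.argmax(k[:,c]>0) for c in range(228,288,5)]; cols=[(np.where(k[r])[0].min(),np.where(k[r])[0].max()) for r in range(192,214,4)]
print(rows,cols)
print(plane([(232,np.mean(rows)-.5),(282,np.mean(rows)-.5),(np.mean(cols[2]),200)],K,P,z=3.5).round(1))
Rw=Rbar(BY)@FL
d,r=delta(bw((22,-35,80)),Rw);print(d,r,np.linalg.norm(d),np.linalg.norm(r))
```

```text
17.4333 [ 459.21956495 -165.80324339  174.75134263] [1.79885785e+02 1.89171796e-03 2.01884557e+01] 13.50308661929599 [ 0.88075606  0.49818171 -1.41762261]
[np.int64(189), np.int64(188), np.int64(189), np.int64(189), np.int64(188), np.int64(189), np.int64(189), np.int64(189), np.int64(189), np.int64(189), np.int64(188), np.int64(188)] [(np.int64(221), np.int64(293)), (np.int64(221), np.int64(293)), (np.int64(221), np.int64(292)), (np.int64(222), np.int64(292)), (np.int64(222), np.int64(292)), (np.int64(222), np.int64(292))]
[[ 29.7 -14.1   3.5]
 [ 29.7  13.5   3.5]
 [ 22.9  -0.6   3.5]]
[ 14.25900557 -32.79907357   4.38108656] [-7.84433599 29.25859497 29.71317611] 36.031824634441065 42.431966972522
```

View pics/w13.png

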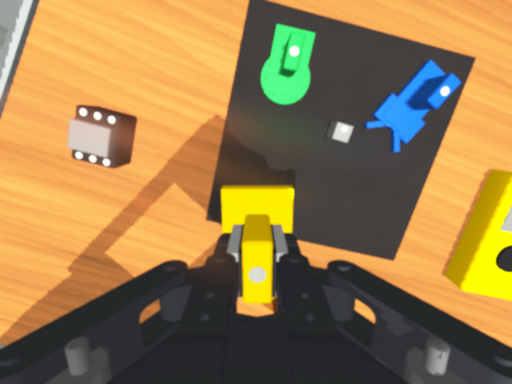

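Run:
```python
from h import *
Rw=Rbar(BY)@FL
print(bw((22,-35,95)))
d,r=delta(bw((22,-35,95)),Rw);print(d,r,np.linalg.norm(d),np.linalg.norm(r),d/10,r/7)
```

```text
[472.50418748 192.49076144 143.27241336]
[ 13.61200097 -33.17587831   3.0813161 ] [-7.84433599 29.25859497 29.71317611] 35.99194327632288 42.431966972522 [ 1.3612001  -3.31758783  0.30813161] [-1.12061943  4.17979928  4.24473944]
```

>>> step_arm --plan '[{"grip": 1, "tx": 1.36, "ty": -3.32, "tz": 0, "ax": 0, "ay": 0, "az": 0}, {"grip": 1, "tx": 1.36, "ty": -3.32, "tz": 0, "ax": 0, "ay": 0, "az": 0}, {"grip": 1, "tx": 1.36, "ty": -3.32, "tz": 0, "ax": 0, "ay": 0, "az": 0}, {"grip": 1, "tx": 1.36, "ty": -3.32, "tz": 0, "ax": 0, "ay": 0, "az": 0}, {"grip": 1, "tx": 1.36, "ty": -3.32, "tz": 0, "ax": 0, "ay": 0, "az": 0}, {"grip": 1, "tx": 1.36, "ty": -3.32, "tz": 0, "ax": 0, "ay": 0, "az": 0}, {"grip": 1, "tx": 1.36, "ty": -3.32, "tz": 0, "ax": 0, "ay": 0, "az": 0}, {"grip": 1, "tx": 1.36, "ty": -3.32, "tz": 0, "ax": 0, "ay": 0, "az": 0}]'

```text
time: 18.1
tool_pos: [467.3, 122.7, 171.0]
tcp_rot: [-180.0, 0.3, 20.2]
ft_force: [0.9, -0.5, -0.5]
finger_gap: 13.6
```

>>> step_arm --plan '[{"grip": 1, "tx": 1.36, "ty": -3.32, "tz": 0, "ax": 0, "ay": 0, "az": 0}, {"grip": 1, "tx": 1.36, "ty": -3.32, "tz": 0, "ax": 0, "ay": 0, "az": 0}, {"grip": 1, "tx": 0, "ty": 0, "tz": 0, "ax": -1.12, "ay": 4.18, "az": 4.245}, {"grip": 1, "tx": 0, "ty": 0, "tz": 0, "ax": -1.12, "ay": 4.18, "az": 4.245}, {"grip": 1, "tx": 0, "ty": 0, "tz": 0, "ax": -1.12, "ay": 4.18, "az": 4.245}, {"grip": 1, "tx": 0, "ty": 0, "tz": 0, "ax": -1.12, "ay": 4.18, "az": 4.245}, {"grip": 1, "tx": 0, "ty": 0, "tz": 0, "ax": -1.12, "ay": 4.18, "az": 4.245}, {"grip": 1, "tx": 0, "ty": 0, "tz": 0, "ax": -1.12, "ay": 4.18, "az": 4.245}]'

```text
time: 18.77
tool_pos: [470.5, 192.3, 170.8]
tcp_rot: [178.9, -25.7, -5.7]
ft_force: [0.8, -0.7, -0.8]
finger_gap: 13.5
```

>>> step_arm --plan '[{"grip": 1, "tx": 0, "ty": 0, "tz": 0, "ax": -1.12, "ay": 4.18, "az": 4.245}, {"grip": 1, "tx": 0, "ty": 0, "tz": 0, "ax": 0, "ay": 0, "az": 0}, {"grip": 1, "tx": 0, "ty": 0, "tz": 0, "ax": 0, "ay": 0, "az": 0}]'

```text
time: 19.02
tool_pos: [469.7, 193.0, 170.4]
tcp_rot: [179.8, -29.6, -9.8]
ft_force: [0.4, 0.6, -0.2]
finger_gap: 12.9
```

Run:
```python
from h import *
rep(); shot('wrist','w14.png')
d,r=delta(bw((22,-35,16)),Rbar(BY)@FL);print(d,r)
```

```text
t 19.02 bar pos [ 33.08 -35.03 119.92] rot [-0.03  0.4   0.37] F bar [ 0.2  0.6 -0.3] tq [-0.03  0.29  0.04] gap 12.9 j [ 30. -27. 127. -22.  58. 138.]
[-1.19425416e+00  9.89663152e-03  1.04533228e+01] [-0.00442481  0.34599463  0.31960348]
```

View pics/w14.png

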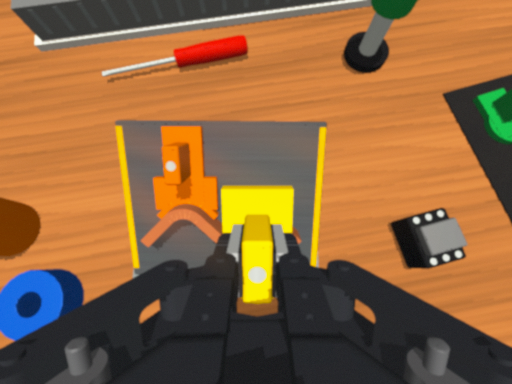

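>>> step_arm --plan '[{"grip": 1, "tx": -1.0, "ty": 0, "tz": 1, "ax": 0, "ay": 0.37, "az": 0.34}, {"grip": 1, "tx": 0, "ty": 0, "tz": 3, "ax": 0, "ay": 0, "az": 0}, {"grip": 1, "tx": 0, "ty": 0, "tz": 3, "ax": 0, "ay": 0, "az": 0}, {"grip": 1, "tx": 0, "ty": 0, "tz": 2, "ax": 0, "ay": 0, "az": 0}, {"grip": 1, "tx": 0, "ty": 0, "tz": 1, "ax": 0, "ay": 0, "az": 0}, {"grip": 1, "tx": 0, "ty": 0, "tz": 0.4, "ax": 0, "ay": 0, "az": 0}, {"grip": 1, "tx": 0, "ty": 0, "tz": 0, "ax": 0, "ay": 0, "az": 0}, {"grip": 1, "tx": 0, "ty": 0, "tz": 0, "ax": 0, "ay": 0, "az": 0}]'

```text
time: 19.73
tool_pos: [515.3, 184.9, 78.8]
tcp_rot: [-179.8, -30.2, -10.6]
ft_force: [-0.2, 0.2, 0.1]
finger_gap: 13.8
```

```bash
python3 -c "
from h import *
rep()"
```

```text
t 19.73 bar pos [ 27.42 -34.85  17.41] rot [ 0.   -0.21 -0.34] F bar [-0.1  0.2  0.2] tq [-0.04  0.28  0.01] gap 13.8 j [ 26. -13. 127. -25.  43. 141.]
```

>>> step_arm --plan '[{"grip": 1, "tx": 0, "ty": 0, "tz": 0.3, "ax": 0, "ay": -0.2, "az": -0.33}, {"grip": 1, "tx": 0, "ty": 0, "tz": 0.2, "ax": 0, "ay": 0, "az": 0}, {"grip": 1, "tx": 0, "ty": 0, "tz": 0.1, "ax": 0, "ay": 0, "az": 0}, {"grip": 1, "tx": 0, "ty": 0, "tz": 0, "ax": 0, "ay": 0, "az": 0}, {"grip": 1, "tx": 0, "ty": 0, "tz": 0, "ax": 0, "ay": 0, "az": 0}]'

```text
time: 20.15
tool_pos: [517.9, 184.9, 73.5]
tcp_rot: [-179.9, -30.1, -10.2]
ft_force: [-1.3, -0.5, -0.5]
finger_gap: 13.5
```

```bash
python3 -c "
from h import *
rep()"
```

```text
t 20.15 bar pos [ 26.94 -34.43  11.61] rot [ 0.05 -0.07 -0.02] F bar [-1.3 -0.7  0.1] tq [-0.04  0.27  0.  ] gap 13.5 j [ 25. -12. 127. -25.  43. 141.]
```

>>> step_arm --plan '[{"grip": 1, "tx": 0, "ty": 0.05, "tz": 0.12, "ax": 0, "ay": 0, "az": 0}, {"grip": 1, "tx": 0, "ty": 0, "tz": 0.05, "ax": 0, "ay": 0, "az": 0}, {"grip": 1, "tx": -0.4, "ty": 0, "tz": 0, "ax": 0, "ay": 0, "az": 0}, {"grip": 1, "tx": -0.4, "ty": 0, "tz": 0, "ax": 0, "ay": 0, "az": 0}, {"grip": 1, "tx": -0.3, "ty": 0, "tz": 0, "ax": 0, "ay": 0, "az": 0}, {"grip": 1, "tx": 0, "ty": 0, "tz": 0, "ax": 0, "ay": 0, "az": 0}, {"grip": 1, "tx": 0, "ty": 0, "tz": 0, "ax": 0, "ay": 0, "az": 0}]'

```text
time: 20.73
tool_pos: [510.8, 187.0, 68.6]
tcp_rot: [-179.8, -30.3, -10.3]
ft_force: [-2.9, 0.9, 8.9]
finger_gap: 13.5
```

```bash
python3 -c "
from h import *
rep()"
```

```text
t 20.73 bar pos [ 18.19 -33.61  11.03] rot [ 0.19 -0.27 -0.05] F bar [1.8 0.4 9.3] tq [0.14 0.2  0.01] gap 13.5 j [ 26. -13. 128. -26.  42. 142.]
```

>>> step_arm --plan '[{"grip": 1, "tx": -0.2, "ty": 0.1, "tz": -0.05, "ax": 0, "ay": 0, "az": 0}, {"grip": 1, "tx": -0.2, "ty": 0, "tz": 0, "ax": 0, "ay": 0, "az": 0}, {"grip": 1, "tx": 0, "ty": 0, "tz": 0, "ax": 0, "ay": 0, "az": 0}, {"grip": 1, "tx": 0, "ty": 0, "tz": 0, "ax": 0, "ay": 0, "az": 0}]'

```text
time: 21.07
tool_pos: [506.3, 186.1, 66.1]
tcp_rot: [-179.9, -30.2, -10.2]
ft_force: [-1.0, 0.8, 7.2]
finger_gap: 13.6
```

```bash
python3 -c "
from h import *
rep()"
```

```text
t 21.07 bar pos [ 13.17 -35.29  10.97] rot [ 0.12 -0.18 -0.04] F bar [2.6 0.6 6.8] tq [ 0.03  0.16 -0.01] gap 13.6 j [ 26. -13. 129. -26.  42. 143.]
```

>>> step_arm --plan '[{"grip": 1, "tx": -0.15, "ty": 0, "tz": 0, "ax": 0, "ay": 0, "az": 0}, {"grip": 1, "tx": -0.15, "ty": 0, "tz": 0, "ax": 0, "ay": 0, "az": 0}, {"grip": 1, "tx": 0, "ty": 0, "tz": 0, "ax": 0, "ay": 0, "az": 0}, {"grip": 1, "tx": 0, "ty": 0, "tz": 0, "ax": 0, "ay": 0, "az": 0}]'

```text
time: 21.4
tool_pos: [504.0, 186.7, 64.8]
tcp_rot: [-179.8, -30.2, -10.3]
ft_force: [0.0, 1.2, 6.2]
finger_gap: 13.2
```

```bash
python3 -c "
from h import *
rep()"
```

```text
t 21.4 bar pos [ 10.48 -35.17  11.03] rot [ 0.13 -0.21 -0.05] F bar [2.9 1.2 5.4] tq [ 0.06 -0.03  0.02] gap 13.2 j [ 26. -13. 129. -26.  42. 143.]
```

>>> step_arm --plan '[{"grip": 1, "tx": -0.12, "ty": 0, "tz": 0, "ax": 0, "ay": 0, "az": 0}, {"grip": 1, "tx": -0.1, "ty": 0, "tz": 0.03, "ax": 0, "ay": 0, "az": 0}, {"grip": 1, "tx": 0, "ty": 0, "tz": 0, "ax": 0, "ay": 0, "az": 0}, {"grip": 1, "tx": 0, "ty": 0, "tz": 0, "ax": 0, "ay": 0, "az": 0}]'

```text
time: 21.73
tool_pos: [502.8, 187.0, 64.1]
tcp_rot: [-179.8, -30.3, -10.3]
ft_force: [-0.7, -0.6, 9.1]
finger_gap: 13.4
```

```bash
python3 -c "
from h import *
rep();shot('wrist','w15.png')"
```

```text
t 21.73 bar pos [  9.12 -35.07  11.05] rot [ 0.14 -0.27 -0.05] F bar [ 4.  -0.7  8.2] tq [-0.25 -0.24  0.06] gap 13.4 j [ 27. -13. 129. -27.  42. 143.]
```

View pics/w15.png

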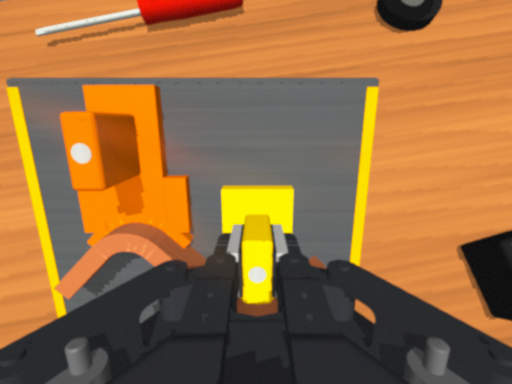

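Run:
```python
from h import *
m=camera_model('wrist');K=np.array(m['intrinsics']);P=np.array(m['T_tool_cam'])
for f in ('w15.png','w8.png'):
    im=cv2.imread('pics/'+f);hsv=cv2.cvtColor(im,cv2.COLOR_BGR2HSV)
    k=(hsv[...,0]<36)&(hsv[...,0]>20)&(hsv[...,1]>180)&(hsv[...,2]>120)
    for nm,c0,c1 in ((('L',5,60),('R',345,385)) if f=='w15.png' else (('L',145,170),('R',440,495))):
        s=np.argwhere(k[60:260,c0:c1])+[60,c0]; top=s[:,0].min(); r=s[s[:,0]==top+2]; x=r[:,1].min() if nm=='L' else r[:,1].max()
        print(f,nm,top,x,plane([(x,top-.5)],K,P,z=11.3).round(1))
    a=cv2.cvtColor(im,cv2.COLOR_BGR2HSV)[180:205,250:264].mean(1).round(0); print(a[:14,2],a[:14,0])
for row in (185.5,188.5): print(row,plane([(257,row)],K,P,z=3.3).round(1),plane([(257,row)],K,P,z=11.3).round(1))
```

```text
w15.png L 87 7 [[  82.3 -132.5   11.3]]
w15.png R 87 378 [[82.3 63.7 11.3]]
[120. 120. 120. 120. 133. 176. 217. 229. 236. 248. 253. 253. 253. 253.] [20. 20. 20. 20. 21. 22. 24. 25. 26. 28. 29. 29. 29. 29.]
w8.png L 187 150 [[ 27.9 -62.5  11.3]]
w8.png R 187 487 [[ 27.9 133.5  11.3]]
[118. 118. 117. 117. 117. 134. 175. 207. 218. 229. 246. 251. 252. 252.] [ 6.  5.  7.  7.  8.  8. 10. 13. 14. 14. 15. 16. 17. 17.]
185.5 [[30.4 -0.3  3.3]] [[28.5 -0.3 11.3]]
188.5 [[28.7 -0.3  3.3]] [[26.7 -0.3 11.3]]
```

>>> step_arm --plan '[{"grip": 1, "tx": -0.15, "ty": 0.04, "tz": -0.05, "ax": 0, "ay": 0, "az": 0}, {"grip": 1, "tx": 0, "ty": 0, "tz": 0, "ax": 0, "ay": 0, "az": 0}, {"grip": 1, "tx": 0, "ty": 0, "tz": 0, "ax": 0, "ay": 0, "az": 0}, {"grip": 1, "tx": 0, "ty": 0, "tz": 0, "ax": 0, "ay": 0, "az": 0}]'

```text
time: 22.12
tool_pos: [502.1, 186.8, 64.2]
tcp_rot: [-179.8, -30.4, -10.3]
ft_force: [7.9, -2.3, 2.6]
finger_gap: 13.6
```

```bash
python3 -c "
from h import *
rep()"
```

```text
t 22.12 bar pos [  8.55 -35.38  11.45] rot [ 0.17 -0.36 -0.05] F bar [ 8.4 -0.8 -1.9] tq [-0.08 -1.45 -0.  ] gap 13.6 j [ 27. -13. 129. -27.  42. 143.]
```

>>> step_arm --plan '[{"grip": 1, "tx": 0, "ty": 0, "tz": 0.06, "ax": 0, "ay": -0.2, "az": 0}, {"grip": 1, "tx": -0.05, "ty": 0, "tz": 0, "ax": 0, "ay": 0, "az": 0}, {"grip": 1, "tx": 0, "ty": 0, "tz": 0, "ax": 0, "ay": 0, "az": 0}, {"grip": 1, "tx": 0, "ty": 0, "tz": 0, "ax": 0, "ay": 0, "az": 0}, {"grip": 1, "tx": 0, "ty": 0, "tz": 0, "ax": 0, "ay": 0, "az": 0}]'

```text
time: 22.53
tool_pos: [502.3, 186.8, 64.0]
tcp_rot: [-179.8, -30.2, -10.3]
ft_force: [5.4, -3.5, 7.6]
finger_gap: 13.7
```

Run:
```python
from h import *
rep();shot('wrist','w16.png')
m=camera_model('wrist');K=np.array(m['intrinsics']);P=np.array(m['T_tool_cam'])
im=cv2.imread('pics/w16.png');hsv=cv2.cvtColor(im,cv2.COLOR_BGR2HSV)
k=(hsv[...,0]<36)&(hsv[...,0]>20)&(hsv[...,1]>180)&(hsv[...,2]>120)
for nm,c0,c1 in (('L',3,60),('R',345,385)):
    s=np.argwhere(k[60:260,c0:c1])+[60,c0]; top=s[:,0].min(); r=s[s[:,0]==top+2]; x=r[:,1].min() if nm=='L' else r[:,1].max()
    print(nm,top,x,plane([(x,top-.5)],K,P,z=11.3).round(1))
print(hsv[180:195,250:264,2].mean(1).round(0))
```

```text
t 22.53 bar pos [  8.68 -35.35  11.18] rot [ 0.17 -0.2  -0.06] F bar [ 9.  -2.5  3.6] tq [-0.37 -1.38 -0.02] gap 13.7 j [ 27. -13. 129. -27.  42. 143.]
L 86 6 [[  82.8 -132.9   11.3]]
R 86 377 [[82.8 63.1 11.3]]
[119. 119. 119. 120. 141. 193. 225. 232. 240. 250. 253. 253. 253. 253.
 253.]
```

>>> step_arm --plan '[{"grip": 1, "tx": 0, "ty": 0, "tz": 0, "ax": 0, "ay": 0, "az": 0}, {"grip": 1, "tx": 0, "ty": 0, "tz": 0, "ax": 0, "ay": 0, "az": 0}, {"grip": 1, "tx": 0, "ty": 0, "tz": 0, "ax": 0, "ay": 0, "az": 0}, {"grip": 1, "tx": 0.1, "ty": -0.03, "tz": 0, "ax": 0, "ay": 0, "az": 0}, {"grip": 1, "tx": 0, "ty": 0, "tz": 0, "ax": 0, "ay": 0, "az": 0}, {"grip": 1, "tx": 0, "ty": 0, "tz": 0, "ax": 0, "ay": 0, "az": 0}]'

```text
time: 23.08
tool_pos: [502.5, 186.7, 63.9]
tcp_rot: [-179.8, -30.1, -10.3]
ft_force: [1.3, -2.7, 9.7]
finger_gap: 13.3
```

```bash
python3 -c "
from h import *
rep()"
```

```text
t 23.08 bar pos [  8.74 -35.35  11.  ] rot [ 0.13 -0.12 -0.06] F bar [ 6.4 -2.4  7.5] tq [-0.47 -0.71  0.02] gap 13.3 j [ 27. -13. 129. -26.  42. 143.]
```

>>> step_arm --plan '[{"grip": 2.8, "tx": 0, "ty": 0, "tz": 0, "ax": 0, "ay": 0, "az": 0}, {"grip": 2.8, "tx": 0, "ty": 0, "tz": 0, "ax": 0, "ay": 0, "az": 0}, {"grip": 2.8, "tx": 0, "ty": 0, "tz": 0, "ax": 0, "ay": 0, "az": 0}, {"grip": 2.8, "tx": 0, "ty": 0, "tz": 0, "ax": 0, "ay": 0, "az": 0}]'

```text
time: 23.42
tool_pos: [499.7, 186.1, 60.6]
tcp_rot: [-180.0, -29.8, -10.2]
ft_force: [0.6, -0.5, 0.8]
finger_gap: 27.5
```

```bash
python3 -c "
from h import *
rep();shot('wrist','w17.png')"
```

```text
t 23.42 bar pos [  4.81 -36.49   9.44] rot [ 0.    0.2  -0.01] F bar [ 0.9 -0.4  0.4] tq [0.06 0.25 0.03] gap 27.5 j [ 27. -13. 129. -26.  42. 143.]
```

View pics/w17.png

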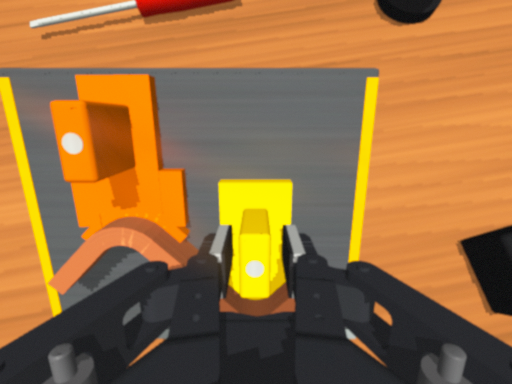

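>>> step_arm --plan '[{"grip": 2.8, "tx": 0, "ty": 0, "tz": -0.5, "ax": 0, "ay": 0, "az": 0}, {"grip": 2.8, "tx": 0, "ty": 0, "tz": -1.5, "ax": 0, "ay": 0, "az": 0}, {"grip": 2.8, "tx": 0, "ty": 0, "tz": -3, "ax": 0, "ay": 0, "az": 0}, {"grip": 2.8, "tx": 0, "ty": 0, "tz": -4, "ax": 0, "ay": 0, "az": 0}, {"grip": 2.8, "tx": 0, "ty": 0, "tz": -3, "ax": 0, "ay": 0, "az": 0}, {"grip": 2.8, "tx": 0, "ty": 1, "tz": -2.5, "ax": 0, "ay": 0, "az": 0}, {"grip": 2.8, "tx": 0, "ty": 0, "tz": 0, "ax": 0, "ay": 0, "az": 0}, {"grip": 2.8, "tx": 0, "ty": 0, "tz": 0, "ax": 0, "ay": 0, "az": 0}]'

```text
time: 24.13
tool_pos: [427.9, 190.0, 189.6]
tcp_rot: [-179.7, -30.1, -10.3]
ft_force: [-0.2, 0.1, 0.6]
finger_gap: 27.9
```

```bash
python3 -c "
from h import *
rep();shot('wrist','w18.png');shot('top','t18.png')"
```

```text
t 24.13 bar pos [  7.54 -45.31 156.81] rot [ 0.23 -0.06 -0.09] F bar [0.1 0.1 0.6] tq [-0.05  0.24  0.03] gap 27.9 j [ 33. -36. 131. -22.  64. 139.]
```

View pics/w18.png

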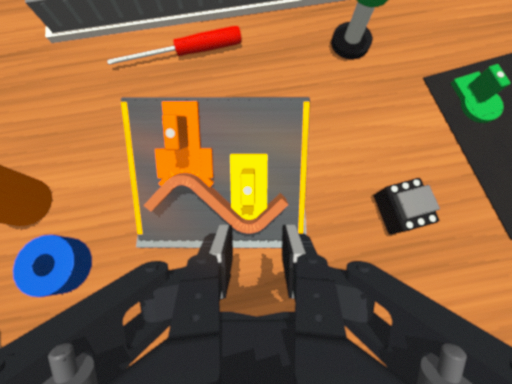

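View pics/t18.png

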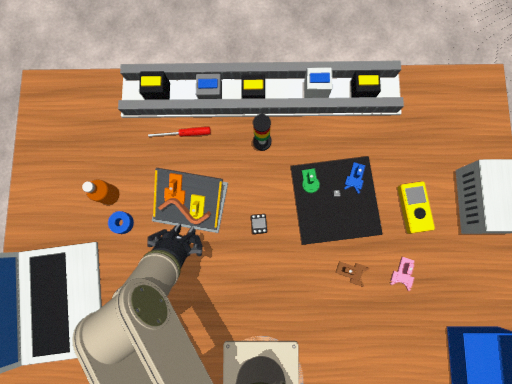

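Run:
```python
from fitbar import *
px,K,P=barpx('w18.png',(142,292,175,236))
im=cv2.imread('pics/w18.png');hsv=cv2.cvtColor(im,cv2.COLOR_BGR2HSV)
par,e=fit(px,K,P,x0=(506.7,221.9,-10.2));print('bar',par,e)
def blob(h0,h1,x0,x1,y0,y1):
    m=np.zeros(hsv.shape[:2],np.uint8);m[y0:y1,x0:x1]=((hsv[...,0]>h0)&(hsv[...,0]<h1)&(hsv[...,1]>200)&(hsv[...,2]>90))[y0:y1,x0:x1]
    cs,_=cv2.findContours(m,cv2.RETR_EXTERNAL,cv2.CHAIN_APPROX_NONE);return local(par,max(cs,key=cv2.contourArea)[:,0].astype(float),K,P,8)[:,:2]
for n,q,cy,rngs,tl in (('orange',blob(11,20,150,220,95,190),35,((75,88),(22,34)),92),('yellow',blob(24,36,222,275,148,235),-35,((-20,5),(5,33)),38)):
    print(n,'ext',q.min(0).round(1),q.max(0).round(1))
    for lo,hi in rngs:
        k=(q[:,0]>lo)&(q[:,0]<hi);b=q[k];L=b[b[:,1]>cy];Rr=b[b[:,1]<cy]
        print(lo,hi,np.median(L[:,1]).round(1),np.median(Rr[:,1]).round(1),'mid',((np.median(L[:,1])+np.median(Rr[:,1]))/2).round(2),'slopes',np.polyfit(*L.T,1)[0].round(3),np.polyfit(*Rr.T,1)[0].round(3))
    k=(q[:,0]>tl-6)&(np.abs(q[:,1]-cy)<13);print('tail',q[k,0].mean(),'want',tl,np.polyfit(q[k,1],q[k,0],1)[0].round(3))
a=im[90:250,110:320];cv2.imwrite('pics/w18c.png',cv2.resize(a,None,fx=3.7,fy=3.7,interpolation=2))
```

```text
bar [506.89847048 221.75534725 -10.35670982] 0.923152058496937
orange ext [2.  4.2] [90.2 64.9]
75 88 52.6 17.2 mid 34.95 slopes -0.062 0.03
22 34 64.4 4.5 mid 34.44 slopes 0.039 0.074
tail 90.1948344101654 want 92 -0.0
yellow ext [-36.7 -54.6] [ 37.4 -14.9]
-20 5 -15.4 -54.4 mid -34.92 slopes -0.024 0.01
5 33 -15.3 -54.2 mid -34.74 slopes 0.032 0.01
tail 37.36441675153373 want 38 -0.001
```

View pics/w18c.png

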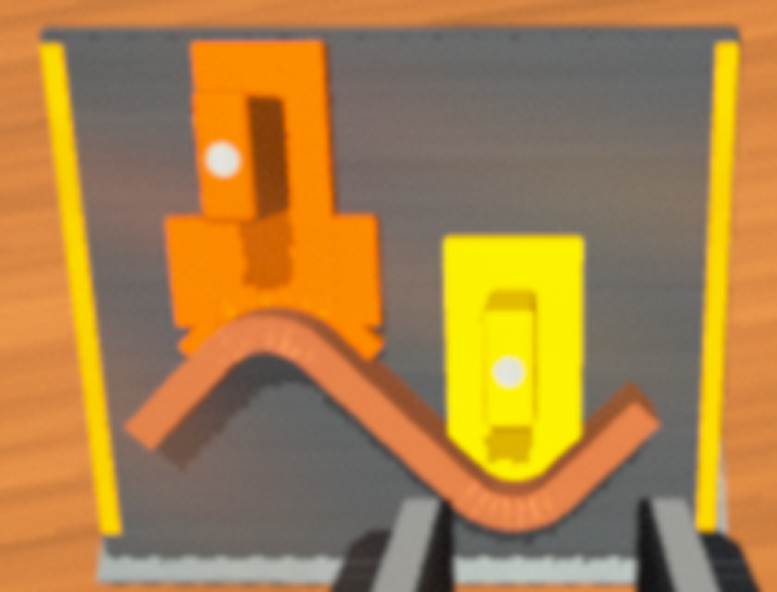

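```bash
python3 -c "
from bench import *
print(hand_in(), sense()['time'])"
```

```text
the job is handed in; nothing more can be done
the job is handed in; nothing more can be done
```

I seated the orange 24 mm leaf on the outside bend, then the yellow 14 mm leaf in the inside bend. Both are released, and I handed the job in at about 24 s of the 67 s allowed. The hand-in gives no verdict.

- **Pressing force:** I pressed the orange leaf against the bend with about 7 N and the yellow with about 9 N down the slope. I held each for more than 0.2 s.
- **Orange leaf:** in the last picture its centre is at y = 34.4–35.0 mm (should be 35). Its tail is at x = 90.2 mm, against 92 expected.
- **Yellow leaf:** in the same picture its centre is at y = −34.7 to −34.9 mm (should be −35). Its tail is at x = 37.4 mm, against 38 expected.
- **Square and flat:** the tail edges are square to within 0.1° and the tool tilted less than 0.4° from the slope while pressing.
- **Disagreements:** the orange tail reads 1.8 mm short, which I put down to the image edge and the 2 mm calibration; the same view shows the notch touching the bar all round. The last bar fit was looser (0.9 mm mean error, against 0.25 mm in the first view), and the tool's own position read 1–2 mm off from the picture.
- **Everything else:** the final top view shows the blue and green leaves and the bystanders where they started, judged by eye only. The arm stands clear with no force on it.

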